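Turn the order marker over to green on its board

TASK

The red-side-up marker tile means the order is still waiting; turn it over to green. Without grasping, lifting or carrying it, push it flat across the table against the front edge of the low wooden board, tip it up against that edge and over on to the board, and then push it fully home, square against the metal rail at the back, green side up. Leave the bell, the dip cup, the cutlery roll and the red pen where they are.

Things in the scene. Friction and masses are not known exactly. Their poses are not given: they have to be found in the camera images.
- marker_board: Fixed wooden board, 14 mm high, 210 mm wide (y), 122 mm deep (x). Origin: on the table, at the middle of the foot of its upright front edge; x points over the board to its back, y left along the edge, z up. An aluminium rail (190 mm long, 16 mm above the board) runs along the back, its near face 105 mm behind the front edge. No side walls.
- tile: Loose white plastic tile, 90 (x) by 110 (y) by 12 mm (z), about 0.12 kg. Origin: its centre, half-way through the thickness. +z leaves the red face (white bar), -z the green face (white ring). Starts flat on the table, red up, +x within 0.4 rad of the board's x. A fingertip pressed on its near side and moved up carries that side up by friction; the far side stays at the foot of the edge.
- tile_front (a point): Middle of the tile's +x side (a 110 mm side, half-way through the thickness); at the start the side towards the board.
- tile_back (a point): Middle of the tile's -x side (110 mm side); at the start the side towards the robot.
- tile_left (a point): Middle of the tile's +y side (90 mm side).
- tile_right (a point): Middle of the tile's -y side (90 mm side).
- bell: Bystander: service bell, white dome on a black foot, 85 mm across, 64 mm high; origin at the centre of its underside.
- dip_cup: Bystander: small white cup of red sauce, 65 mm across, 37 mm high; origin at the centre of its underside.
- cutlery_roll: Bystander: dark blue cutlery roll, 222 mm long (its y), 41 mm wide, 38 mm high; origin at the centre of its underside.
- red_marker: Bystander: red marker pen, 130 mm long (its y), 13 mm thick; origin at the centre of its underside.
Not all that is in view belongs to the job. There is more than one size of the tile; the job needs the largest.

How it is judged (in metres and radians):
On the way, in this order (a step that is already met when the one before it is completed fails the run):
1. the tile, still flat and red side up, has its front side against the board's front edge (within 8 mm) (angle between tile's own z axis and vertical below 0.2 rad and x of tile_front in the frame of marker_board above -0.008 m).
2. the tile is tipped up (40 to 100 degrees) on its front side, which stays down against the board's front edge (angle between tile's own z axis and vertical between 0.7 and 1.75 rad and height (world z) of tile_front below 0.02 m and x of tile_front in the frame of marker_board between -0.025 and 0.01 m), for 0.05 s.
At the end, for the whole second after the job is handed in: The tile lies flat on the board, green face up and at rest, its far side within 5 mm of the rail and square to it within 4 degrees, and nowhere more than 3 mm over the ends of the board (angle between tile's own z axis and vertical above 3.06 rad and height (world z) of tile between 0.017 and 0.023 m and x of tile in the frame of marker_board between 0.055 and 0.064 m and y of tile in the frame of marker_board between -0.053 and 0.053 m and angle between the x axis of tile and the x axis of marker_board, either way round below 0.07 rad and linear speed of tile below 0.01 m/s); the robot touches nothing.
It fails at once if the tile is lifted or carried: all four of its sides more than 35 mm above the table at once (height (world z) of each of tile_front, tile_back, tile_left, tile_right above 0.035 m).
It fails at once if the tile is lifted level: red side up and level, its centre over 16 mm above the table, or green side up and level, over 34 mm (lying, it is at 6 mm on the table and 20 mm on the board) ((angle between tile's own z axis and vertical below 0.15 rad and height (world z) of tile above 0.016 m) or (angle between tile's own z axis and vertical above 3 rad and height (world z) of tile above 0.034 m)).
It fails at once if a bystander (bell, dip cup, cutlery roll, red pen) is moved more than 20 mm (distance of any of bell, dip_cup, cutlery_roll, red_marker from where it was at the start of the episode above 0.02 m).
It also fails if it takes over 64 s, if anything falls off the work surface, if the arm or the gripper's body presses on something with over 40 N, if the wrist force passes 120 N, or if a joint passes its speed limit or range.

ROBOT

A 6-joint arm with a two-finger parallel gripper is mounted at the origin on a cart in front of the work surface, level with it; the furniture and walls round the work are solid. World frame = base frame: x ahead of the robot, y to its left, z up, the work surface at z = 0. Lengths are in mm, angles in rad, forces in N, time in s.
With the tool pointing down it reaches from about 350 to 875 mm from the base axis. Payload 4.2 kg.
Tool frame: the origin (TCP) lies midway between the tips of the shut fingers; the grasp point (between the pads) lies 19 mm behind it; z points along the fingers, y is the direction in which the jaws open and shut (so a half turn about z gives the same grasp; the last joint's range is limited). The gripper opens to 85 mm and grips with 20 to 120 N. Pads are 22 mm wide; open, the fingers measure 114 mm over their backs; the gripper's body (76 mm by 85 mm) begins 54 mm behind the grasp point. The pads swing forward as they close: fully open they stand 13 mm farther back than shut.
Start: joints at [-1.005, 0.385, 0.008, 0, -1.194, -0.259], TCP at [188.772, -595.789, 231.312] pointing down, gripper open.
Joint ranges: [-3.14, 3.14], [-1.21, 2.06], [-1.07, 1.41], [-3.16, 2.05], [-2.99, -0.16], [-3.1, 3.1]. Speed limits (rad/s): [2.79, 2.79, 3.14, 3.14, 3.14, 3.14].

INTERFACE

Orientations are given as a unit quaternion [x, y, z, w].
In Python, from bench import arm gives the robot as it stands. The module is installed in compiled form; this text tells all that it offers.
- The arm moves only by the tool drive_tool, never from a script. Its argument "moves" is a list that holds one entry, the list of rows, each a list of 7 numbers: the opening, from 0 (shut) to 1 (fully open), then the shift along the tool's x, y, z in m, then the turn, a rotation vector about the tool's x, y, z in rad. In form: [[[hand, dx, dy, dz, wx, wy, wz], ...]]. A call has 1 to 20 rows; each row shifts and turns the pose as measured when the row begins, along the tool's axes as they then stand; what a row does not reach is not made up. A row lasts 1/10 s, in which the tool goes at most 50 mm and 8.59 degrees, less where a joint would pass 70% of its speed; a pose out of reach is approached as far as the arm can. A call with a gripper value outside its range is refused whole. The fingers move at their own pace and stop on an object; the grip force is fixed at half the most. Time passes only in rows, so rows that do not move let the fingers close. It gives the time, the measured TCP pose, the force and the opening at its end, in the units of the state.
- arm.read_state(): the state, without advancing time (a new reading comes with each control period).
- arm.get_image(name): name is "scene" or "top"; returns (picture, depth): 480x640x3 uint8, red, green, blue; 480x640 float32, mm along the optical axis (not along the pixel's ray), 0 where there is no reading.
- arm.camera_params(name): a dict with "fov_y" (degrees; the focal length in pixels is half the picture's height over the tangent of half this angle, whatever the lens; pixels are square), "cx", "cy" (the principal point, pixels), "k1" (the pictures are not rectified: a ray, as slopes to the right and down, at radius r is drawn at 1 + k1 r^2 times it, then the intrinsics apply), "world_from_camera" (4x4, takes a point from camera to world coordinates). Camera axes: x right, y down, z forward; pixel columns grow to the right and rows downward; lengths in mm; the calibration is good to about 2 mm. A picture is of the moment at which its call begins. camera_params takes no time and is no camera call.
- arm.job_done(): hands the job in, once; it reports no verdict.
The state is a dict: "clock": time; "joints": joint angles; "joint_vel": joint speeds; "joint_efforts": joint torques, N m; "position": TCP position; "ee_rot": TCP orientation; "contact_force": force on the tool from outside, world axes, zero at the start; "wrist_torque": the same for the moment, N m; "gripper_width": finger opening in mm.
Only numpy, scipy, OpenCV 4.12 (cv2) and the standard library are available. Lean on these libraries where they do the work, as an engineer would, in place of code of your own. Each camera call takes 0.05 s, during which the arm holds its last target.

## Working session

There is one attempt and no reset: what is moved stays moved. The work goes in short steps, Python scripts to look and compute and a tool call to move; the robot and the scene stay as the last step left them, time stands still between calls to the robot, and variables do not carry over. Pictures are saved under pics/ and viewed, and the job is handed in when it is done.

Besides the shell and the picture viewer there is one more tool, called after "Request:" by a JSON object that holds its "api" and its "payload", one argument or row to a line. drive_tool: Moves the arm, as the interface text tells. Its arguments: {"type":"object","properties":{"moves":{"type":"array","items":{"type":"array","items":{"type":"array","items":{"type":"number"}}}}},"required":["moves"]}

```bash
mkdir -p pics; ls
cat > h.py <<'E'
import numpy as np, cv2
from bench import arm
from scipy.spatial.transform import Rotation as R
def cam(n):
    p=arm.camera_params(n); f=240/np.tan(np.radians(p["fov_y"])/2)
    K=np.array([[f,0,p["cx"]],[0,f,p["cy"]],[0,0,1.]]); return K,np.array(p["world_from_camera"]),p["k1"]
def und(n,uv):
    K,T,k1=cam(n)
    uv=np.asarray(uv,float).reshape(-1,1,2)
    return cv2.undistortPoints(uv,K,np.array([k1,0,0,0,0.]),None,None,(3,50,1e-9) ) if False else cv2.undistortPointsIter(uv,K,np.array([k1,0,0,0,0.]),np.eye(3),np.eye(3),(3,50,1e-9))
def onplane(n,uv,z):
    K,T,k1=cam(n); s=und(n,uv)[:,0]
    d=np.c_[s,np.ones(len(s))]@T[:3,:3].T; o=T[:3,3]
    return o+d*((z-o[2])/d[:,2])[:,None]
def fromdepth(n,uv,depth):
    K,T,k1=cam(n); s=und(n,uv)[:,0]
    return (np.c_[s,np.ones(len(s))]*np.asarray(depth)[:,None])@T[:3,:3].T+T[:3,3]
def project(n,P):
    K,T,k1=cam(n); Ti=np.linalg.inv(T); rv=cv2.Rodrigues(Ti[:3,:3])[0]
    return cv2.projectPoints(np.asarray(P,float).reshape(-1,1,3),rv,Ti[:3,3],K,np.array([k1,0,0,0,0.]))[0][:,0]
def save(n,name):
    p,d=arm.get_image(n); cv2.imwrite(f"pics/{name}.png",p[:,:,::-1]); np.savez(f"pics/{name}.npz",p=p,d=d); return p,d
E
python3 - <<'E'
from h import *
s=arm.read_state()
for k,v in s.items(): print(k,np.round(v,3))
for n in("scene","top"):
    print(arm.camera_params(n)); save(n,n+"0")
E
```

```text
pics
clock 0.0
joints [-1.005e+00  3.860e-01  7.000e-03 -1.000e-03 -1.194e+00 -2.590e-01]
joint_vel [ 0.     0.    -0.001 -0.001  0.    -0.   ]
joint_efforts [ 0.0000e+00 -3.9229e+01  1.8839e+01  4.1860e+00 -5.0000e-03 -0.0000e+00]
position [ 188.604 -595.252  230.196]
ee_rot [-0.153  0.988  0.001 -0.   ]
contact_force [ 0.426 -0.871  0.14 ]
wrist_torque [0.008 0.015 0.039]
gripper_width 85.094
{'fov_y': 45.186581289082746, 'cx': 317.30707127302946, 'cy': 241.81477056415378, 'k1': -0.1167208899170642, 'world_from_camera': array([[-6.52281841e-01, -4.52253299e-01,  6.08272434e-01,
        -2.84910833e+02],
       [-7.57833619e-01,  4.04698214e-01, -5.11769050e-01,
         5.47121838e+02],
       [-1.47175262e-02, -7.94786958e-01, -6.06710051e-01,
         7.97267373e+02],
       [ 0.00000000e+00,  0.00000000e+00,  0.00000000e+00,
         1.00000000e+00]])}
{'fov_y': 54.54907783612951, 'cx': 323.4385416325046, 'cy': 238.78556244187152, 'k1': -0.05895219408483673, 'world_from_camera': array([[ 2.21950501e-02, -9.98472007e-01,  5.06066236e-02,
         4.53196593e+02],
       [-9.99640948e-01, -2.29241702e-02, -1.38729138e-02,
        -1.14659003e+02],
       [ 1.50118310e-02, -5.02805432e-02, -9.98622307e-01,
         8.90512827e+02],
       [ 0.00000000e+00,  0.00000000e+00,  0.00000000e+00,
         1.00000000e+00]])}
```

View pics/scene0.png

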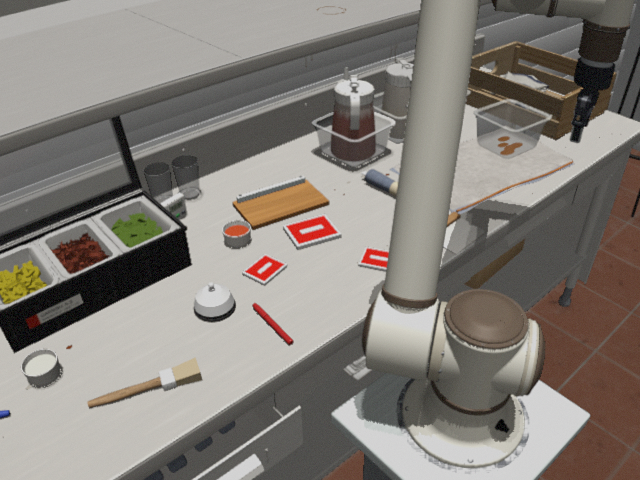

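View pics/top0.png

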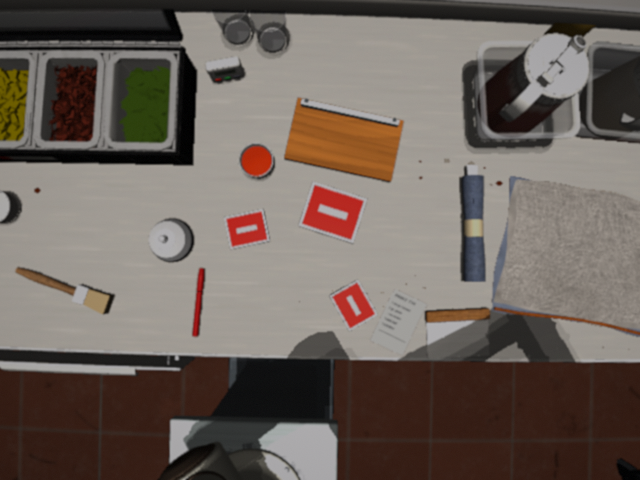

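```bash
cat >> h.py <<'E'
def fit(n,mask,z,near=None):
    cs,_=cv2.findContours(mask.astype(np.uint8),cv2.RETR_EXTERNAL,cv2.CHAIN_APPROX_NONE)
    out=[]
    for c in cs:
        if cv2.contourArea(c)<100: continue
        P=onplane(n,c.reshape(-1,2),z)[:,:2].astype(np.float32)
        (x,y),(w,h),a=cv2.minAreaRect(P)
        M=cv2.moments(c); out.append((np.round([x,y,w,h,a],1).tolist(), [round(M['m10']/M['m00']),round(M['m01']/M['m00'])], np.round(cv2.boxPoints(((x,y),(w,h),a)),1).tolist()))
    return out
E
python3 - <<'E'
from h import *
p=np.load("pics/top0.npz")["p"]; 
hsv=cv2.cvtColor(p,cv2.COLOR_RGB2HSV)
H,S,V=[hsv[...,i].astype(int) for i in range(3)]
red=((H<5)|(H>172))&(S>150)&(V>90)
wood=(H>=7)&(H<20)&(S>150)&(V>80)
for r in fit("top",red,12): print("red",r)
for r in fit("top",wood,14): print("wood",r)
ps=np.load("pics/scene0.npz")["p"]; hsv=cv2.cvtColor(ps,cv2.COLOR_RGB2HSV)
H,S,V=[hsv[...,i].astype(int) for i in range(3)]
red=((H<5)|(H>172))&(S>150)&(V>90)
wood=(H>=7)&(H<20)&(S>150)&(V>80)
for r in fit("scene",red,12): print("sred",r)
for r in fit("scene",wood,14): print("swood",r)
c=cv2.resize(p[60:280,200:500],None,fx=2.6,fy=2.6,interpolation=cv2.INTER_CUBIC); cv2.imwrite("pics/c0.png",c[:,:,::-1])
E
```

```text
red ([374.3, -185.6, 65.2, 51.2, 30.6], [353, 305], [[333.20001220703125, -180.10000610351562], [359.20001220703125, -224.1999969482422], [415.29998779296875, -191.0], [389.29998779296875, -147.0]])
red ([373.5, 106.4, 9.4, 124.8, 86.1], [198, 302], [[310.8999938964844, 105.9000015258789], [435.3999938964844, 97.5], [436.1000061035156, 106.9000015258789], [311.5, 115.30000305175781]])
red ([513.8, 19.4, 51.3, 65.7, 13.4], [246, 229], [[481.20001220703125, 45.400001525878906], [496.5, -18.5], [546.4000244140625, -6.599999904632568], [531.0999755859375, 57.29999923706055]])
red ([549.6, -142.8, 94.8, 74.9, 73.5], [332, 212], [[500.20001220703125, -177.6999969482422], [572.0999755859375, -198.89999389648438], [598.9000244140625, -108.0], [527.0999755859375, -86.80000305175781]])
wood ([360.1, -383.7, 17.9, 117.8, 3.6], [457, 315], [[347.5, -325.3999938964844], [354.8999938964844, -443.0], [372.70001220703125, -441.8999938964844], [365.29998779296875, -324.29998779296875]])
wood ([353.3, -600.8, 293.0, 10.2, 81.6], [562, 319], [[326.8999938964844, -745.0], [337.0, -746.5], [379.799987792
[... 538 characters left out ...]
779296875, 53.29999923706055], [492.0, -9.5], [541.2999877929688, 2.0999999046325684], [526.5999755859375, 64.9000015258789]])
sred ([376.3, -174.3, 54.0, 49.8, 32.5], [374, 257], [[340.20001220703125, -167.89999389648438], [366.8999938964844, -209.8000030517578], [412.5, -180.8000030517578], [385.79998779296875, -138.8000030517578]])
sred ([548.9, -137.0, 94.0, 72.9, 73.8], [311, 229], [[500.70001220703125, -171.89999389648438], [570.7999877929688, -192.3000030517578], [597.0, -102.0], [527.0, -81.69999694824219]])
swood ([659.5, -3.5, 48.5, 31.3, 48.1], [236, 230], [[631.5999755859375, -11.100000381469727], [655.0, -32.0], [687.4000244140625, 4.099999904632568], [664.0999755859375, 25.0]])
```

View pics/c0.png

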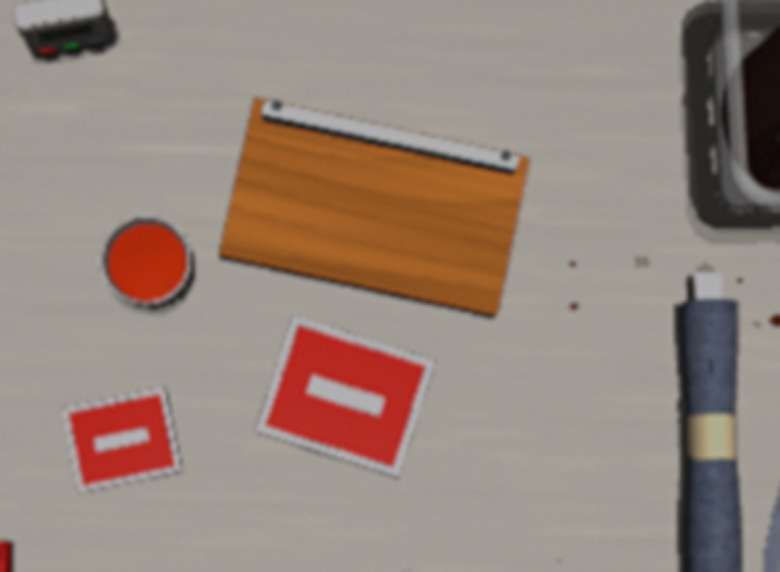

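```bash
cat >> h.py <<'E'
B=np.array([629.1,-149.6,0]); BY=np.arctan2(-22.8,117.4)
X=np.array([np.cos(BY),np.sin(BY),0]); Y=np.array([-np.sin(BY),np.cos(BY),0]); Z=np.array([0,0,1.])
def bw(b): return B+b[0]*X+b[1]*Y+b[2]*Z
def wb(p): d=np.asarray(p)-B; return np.array([d@X,d@Y,d[2]])
def tool(beta,yaw=0):
    # tool z points fwd-down by beta (deg) from vertical; tool y = board +Y ; tool x = backwards
    b=np.radians(beta); zt=np.sin(b)*X-np.cos(b)*Z; yt=Y; xt=np.cross(yt,zt)
    return R.from_euler('z',yaw,degrees=True)*R.from_matrix(np.c_[xt,yt,zt])
def plan(b,beta,yaw=0):
    s=arm.read_state(); q=R.from_quat(s["ee_rot"]); p=np.array(s["position"])
    t=q.inv().apply(bw(b)-p)/1000; r=(q.inv()*tool(beta,yaw)).as_rotvec()
    print("delta tool m",t.round(4),"rot",r.round(3),"rows>=",max(np.linalg.norm(t)/.05,np.linalg.norm(r)/.15).round(1))
def show():
    s=arm.read_state(); q=R.from_quat(s["ee_rot"]).as_matrix(); z=q[:,2]
    print("t",round(s["clock"],2),"board pos",wb(s["position"]).round(1),"beta",np.degrees(np.arctan2(z@X,-z[2])).round(1),"yawerr",np.degrees(np.arctan2(q[:,1]@-X,q[:,1]@Y)).round(2),"roll",round(q[2,1],3),"F board",np.round([np.dot(s["contact_force"],X),np.dot(s["contact_force"],Y),s["contact_force"][2]],1),"w",round(s["gripper_width"],1),"j",np.round(s["joints"],2))
E
python3 - <<'E'
from h import *
print(np.degrees(BY)); show(); plan([-170,-6,170],0)
E
```

```text
-10.990477518753545
t 0.1 board pos [-347.4 -521.5  230.3] beta -0.1 yawerr 28.56 roll 0.002 F board [ 0.2 -0.5 -0.3] w 85.7 j [-1.01  0.39  0.01 -0.   -1.19 -0.26]
delta tool m [-0.4023  0.3678  0.061 ] rot [ 0.002 -0.001  0.498] rows>= 11.0
```

Candidates for the tile in the top picture are the red-and-white tiles at (332,212), (247,229) and (352,304). The one at (332,212) is clearly the largest: its red area is about 95x75 mm, against 65x51 mm for the others. The close crop confirms it, with the board and rail just behind it.

Request:
{"api": "drive_tool", "payload": {
  "moves": [
    [[0.6, -0.033, 0.031, 0.005, 0, 0, 0], [0.6, -0.033, 0.031, 0.005, 0, 0, 0], [0.6, -0.033, 0.031, 0.005, 0, 0, 0], [0.6, -0.033, 0.031, 0.005, 0, 0, 0], [0.6, -0.033, 0.031, 0.005, 0, 0, 0], [0.6, -0.033, 0.031, 0.005, 0, 0, 0], [0.6, -0.033, 0.031, 0.005, 0, 0, 0], [0.6, -0.033, 0.031, 0.005, 0, 0, 0], [0.6, -0.033, 0.031, 0.005, 0, 0, 0], [0.6, -0.033, 0.031, 0.005, 0, 0, 0], [0.6, -0.033, 0.031, 0.005, 0, 0, 0], [0.6, -0.033, 0.031, 0.005, 0, 0, 0], [0.6, 0, 0, 0, 0, 0, 0.125], [0.6, 0, 0, 0, 0, 0, 0.125], [0.6, 0, 0, 0, 0, 0, 0.125], [0.6, 0, 0, 0, 0, 0, 0.125], [0.6, 0, 0, 0, 0, 0, 0]]
  ]
}}

```text
clock: 1.8
position: [461.2, -100.7, 162.0]
ee_rot: [0.106, 0.994, 0.002, -0.005]
contact_force: [0.8, 0.5, 0.2]
gripper_width: 51.0
```

Run:
```python
from h import *
show(); plan([-170,-6,120],25); save("top","top1"); save("scene","scene1")
s=arm.read_state(); print(s["position"], project("top",[s["position"]]),project("scene",[s["position"]]))
```

```text
t 1.8 board pos [-174.1   16.   162. ] beta -0.6 yawerr -1.18 roll 0.004 F board [0.7 0.6 0.2] w 51.0 j [ 0.13  0.2  -0.45 -0.01 -0.93 -1.9 ]
delta tool m [-0.005  -0.0221  0.0419] rot [-0.001 -0.447 -0.021] rows>= 3.0
[ 461.25826135 -100.82671658  162.10380972] [[307.71383052 256.86113955]] [[324.03697202 195.1225897 ]]
```

Run:
```python
import cv2,numpy as np
a=cv2.imread("pics/top1.png")[150:330,200:440]; b=cv2.imread("pics/scene1.png")[100:280,220:460]
cv2.imwrite("pics/c1.png",cv2.resize(np.vstack([a,b])[:, :],None,fx=1.65*1,fy=1.65,interpolation=cv2.INTER_CUBIC))
```

```text
(no output)
```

View pics/c1.png

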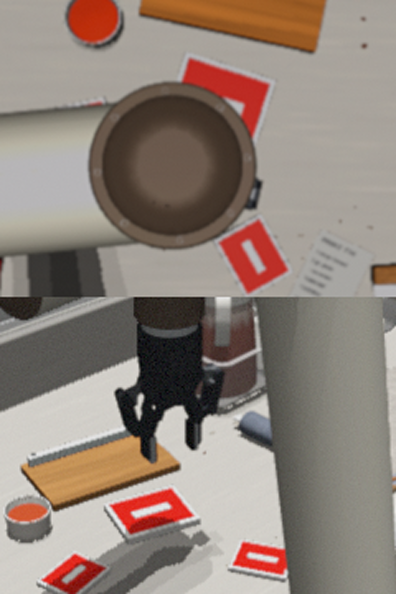

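Request:
{"api": "drive_tool", "payload": {
  "moves": [
    [[0.6, 0, -0.022, 0, 0, 0, -0.02], [0.6, 0.0, 0, 0.04, 0, -0.11, 0], [0.6, 0.0, 0, 0.04, 0, -0.11, 0], [0.6, 0.0, 0, 0.03, 0, 0, 0], [0.6, 0, 0, 0, 0, 0, 0]]
  ]
}}

```text
clock: 2.4
position: [465.5, -126.8, 65.0]
ee_rot: [0.091, 0.992, -0.009, 0.089]
contact_force: [-0.3, -0.5, -0.1]
gripper_width: 51.4
```

Run:
```python
from h import *
show(); plan([-170,-6,15],12)
```

```text
t 2.4 board pos [-164.9   -8.8   65. ] beta 10.3 yawerr 0.51 roll -0.002 F board [-0.2 -0.5 -0.1] w 51.4 j [ 0.1   0.28 -0.73  0.14 -0.39 -1.98]
delta tool m [0.0139 0.0029 0.0483] rot [-0.    -0.03   0.009] rows>= 1.0
```

Request:
{"api": "drive_tool", "payload": {
  "moves": [
    [[0.6, 0, 0.003, 0.0, 0, 0.11, 0.009], [0.6, 0, 0, 0.035, 0, 0, 0], [0.6, 0, 0, 0, 0, 0, 0]]
  ]
}}

```text
clock: 2.7
position: [467.6, -124.3, 31.4]
ee_rot: [0.093, 0.995, -0.004, 0.031]
contact_force: [-0.9, -0.9, -0.5]
gripper_width: 51.2
```

Run:
```python
from h import *
show(); plan([-165,-6,10],4)
save("scene","scene2")
c=cv2.imread("pics/scene2.png")[120:320,200:440]; cv2.imwrite("pics/c2.png",cv2.resize(c,None,fx=3,fy=3,interpolation=cv2.INTER_CUBIC))
```

```text
t 2.7 board pos [-163.3   -5.9   31.4] beta 3.6 yawerr 0.26 roll -0.001 F board [-0.7 -1.1 -0.5] w 51.2 j [ 0.09  0.38 -0.64  0.04 -0.49 -1.88]
delta tool m [ 0.003  -0.      0.0212] rot [-0.001 -0.007  0.005] rows>= 0.4
```

View pics/c2.png

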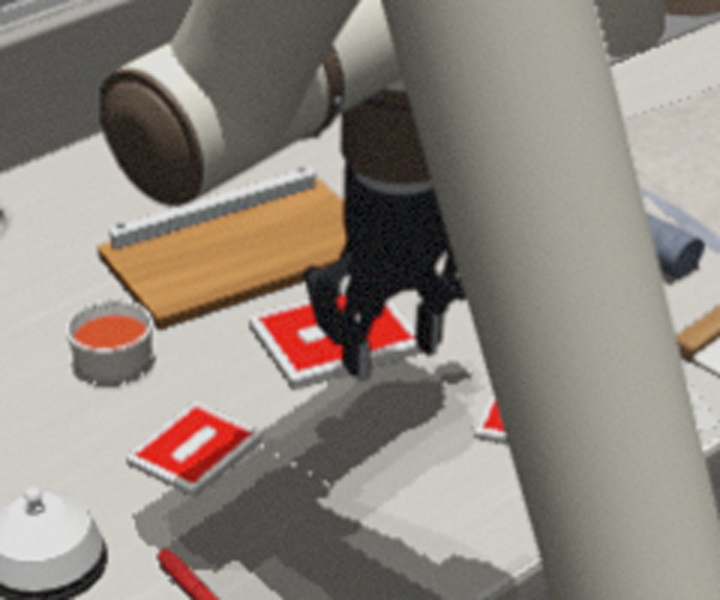

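Request:
{"api": "drive_tool", "payload": {
  "moves": [
    [[0.6, 0, 0, 0.014, 0, 0, 0], [0.6, 0, 0, 0.012, 0, 0, 0], [0.6, 0, 0, 0.0, 0, 0, 0]]
  ]
}}

```text
clock: 3.05
position: [478.4, -124.5, 14.8]
ee_rot: [0.09, 0.995, -0.003, 0.042]
contact_force: [-0.9, -0.8, -0.3]
gripper_width: 51.6
```

Run:
```python
from h import *
show()
```

```text
t 3.05 board pos [-152.7   -4.    14.8] beta 4.8 yawerr 0.66 roll 0.002 F board [-0.7 -1.  -0.3] w 51.6 j [ 0.09  0.42 -0.65  0.05 -0.42 -1.88]
```

Request:
{"api": "drive_tool", "payload": {
  "moves": [
    [[0.6, 0, 0, 0.006, 0, 0, 0], [0.6, 0, 0, 0.0, 0, 0, 0]]
  ]
}}

```text
clock: 3.25
position: [481.1, -124.4, 12.0]
ee_rot: [0.089, 0.995, -0.003, 0.045]
contact_force: [-0.3, 0.2, -0.1]
gripper_width: 51.1
```

Run:
```python
from h import *
show()
```

```text
t 3.25 board pos [-150.1   -3.5   12. ] beta 5.2 yawerr 0.75 roll 0.003 F board [-0.3  0.1 -0.1] w 51.1 j [ 0.09  0.43 -0.65  0.05 -0.41 -1.88]
```

Request:
{"api": "drive_tool", "payload": {
  "moves": [
    [[0.6, 0.008, 0, 0.006, 0, 0.02, 0], [0.6, 0.0, 0, 0.0, 0, 0, 0]]
  ]
}}

```text
clock: 3.45
position: [474.0, -122.9, 6.5]
ee_rot: [0.089, 0.995, -0.001, 0.036]
contact_force: [-0.0, -0.4, -0.3]
gripper_width: 51.3
```

Run:
```python
from h import *
show(); print(arm.read_state()["joint_efforts"])
```

```text
t 3.45 board pos [-157.4   -3.4    6.5] beta 4.1 yawerr 0.78 roll 0.003 F board [ 0.  -0.4 -0.3] w 51.3 j [ 0.09  0.43 -0.65  0.04 -0.42 -1.87]
[ 5.40786353e-02 -3.26471436e+01  1.00348985e+01  2.11192176e+00
  1.43509037e-01  3.05390661e-02]
```

Request:
{"api": "drive_tool", "payload": {
  "moves": [
    [[0.6, 0.001, 0, 0.003, 0, 0.0, 0], [0.6, 0.0, 0, 0.0, 0, 0, 0]]
  ]
}}

```text
clock: 3.65
position: [473.2, -122.7, 3.4]
ee_rot: [0.089, 0.995, -0.001, 0.036]
contact_force: [-0.0, 0.7, -0.1]
gripper_width: 50.9
```

Run:
```python
from h import *
show()
```

```text
t 3.65 board pos [-158.2   -3.3    3.4] beta 4.1 yawerr 0.79 roll 0.004 F board [-0.2  0.6 -0.1] w 50.9 j [ 0.09  0.44 -0.65  0.04 -0.41 -1.87]
```

Request:
{"api": "drive_tool", "payload": {
  "moves": [
    [[0.6, 0.0, 0, 0.003, 0, 0.0, 0], [0.6, 0.0, 0, 0.0, 0, 0, 0]]
  ]
}}

```text
clock: 3.85
position: [473.4, -122.7, 0.1]
ee_rot: [0.089, 0.995, -0.001, 0.036]
contact_force: [0.4, -0.6, -0.5]
gripper_width: 51.4
```

Run:
```python
from h import *
show()
```

```text
t 3.85 board pos [-1.58e+02 -3.30e+00  1.00e-01] beta 4.1 yawerr 0.8 roll 0.003 F board [ 0.5 -0.5 -0.5] w 51.4 j [ 0.09  0.45 -0.66  0.04 -0.4  -1.87]
```

Request:
{"api": "drive_tool", "payload": {
  "moves": [
    [[0.6, 0.0, 0, 0.003, 0, 0.0, 0], [0.6, 0.0, 0, 0.0, 0, 0, 0]]
  ]
}}

```text
clock: 4.05
position: [474.0, -122.8, -2.7]
ee_rot: [0.089, 0.995, -0.002, 0.036]
contact_force: [-0.6, 0.5, 1.8]
gripper_width: 51.1
```

Run:
```python
from h import *
show()
```

```text
t 4.05 board pos [-157.4   -3.2   -2.7] beta 4.1 yawerr 0.83 roll 0.003 F board [-0.7  0.4  1.8] w 51.1 j [ 0.09  0.45 -0.66  0.04 -0.39 -1.87]
```

Request:
{"api": "drive_tool", "payload": {
  "moves": [
    [[0.6, 0.0, 0, -0.003, 0, 0, -0.01], [0.6, -0.006, 0, 0, 0, 0, 0], [0.6, -0.006, 0, 0, 0, 0, 0], [0.6, -0.006, 0, 0, 0, 0, 0], [0.6, -0.006, 0, 0, 0, 0, 0], [0.6, -0.006, 0, 0, 0, 0, 0], [0.6, 0, 0, 0, 0, 0, 0]]
  ]
}}

```text
clock: 4.75
position: [506.0, -128.3, 2.1]
ee_rot: [0.083, 0.996, -0.002, 0.036]
contact_force: [-1.1, 0.1, -1.0]
gripper_width: 51.4
```

Run:
```python
from h import *
show()
save("scene","scene3")
c=cv2.imread("pics/scene3.png")[120:320,200:440]; cv2.imwrite("pics/c3.png",cv2.resize(c,None,fx=3,fy=3,interpolation=cv2.INTER_CUBIC))
```

```text
t 4.75 board pos [-124.9   -2.6    2.1] beta 4.1 yawerr 1.44 roll 0.002 F board [-1.1 -0.1 -1. ] w 51.4 j [ 0.07  0.48 -0.57  0.03 -0.45 -1.84]
```

View pics/c3.png

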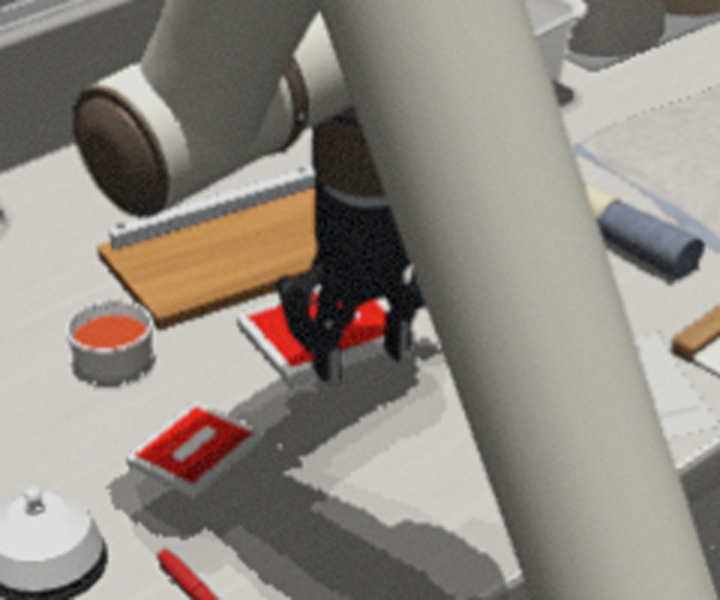

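Request:
{"api": "drive_tool", "payload": {
  "moves": [
    [[0.6, -0.005, 0, 0.002, 0, 0, 0.025], [0.6, -0.005, 0, 0, 0, 0, 0], [0.6, -0.005, 0, 0, 0, 0, 0], [0.6, -0.004, 0, 0, 0, 0, 0]]
  ]
}}

```text
clock: 5.2
position: [523.8, -132.0, 0.8]
ee_rot: [0.097, 0.995, -0.001, 0.034]
contact_force: [0.2, 0.9, 0.5]
gripper_width: 50.9
```

Run:
```python
from h import *
show()
```

```text
t 5.2 board pos [-106.7   -2.8    0.8] beta 3.9 yawerr -0.15 roll 0.004 F board [-0.   0.9  0.5] w 50.9 j [ 0.06  0.5  -0.52  0.03 -0.48 -1.85]
```

Request:
{"api": "drive_tool", "payload": {
  "moves": [
    [[0.6, -0.004, 0, 0.0, 0, 0, 0], [0.6, -0.003, 0, 0, 0, 0, 0]]
  ]
}}

```text
clock: 5.4
position: [531.5, -133.5, 1.2]
ee_rot: [0.097, 0.995, -0.001, 0.034]
contact_force: [-0.9, 0.2, -1.4]
gripper_width: 51.2
```

Run:
```python
from h import *
show()
```

```text
t 5.4 board pos [-98.9  -2.8   1.2] beta 3.9 yawerr -0.15 roll 0.004 F board [-0.9  0.1 -1.4] w 51.2 j [ 0.06  0.51 -0.5   0.03 -0.49 -1.85]
```

Request:
{"api": "drive_tool", "payload": {
  "moves": [
    [[0.6, -0.003, 0, 0.0, 0, 0, 0], [0.6, -0.002, 0, 0, 0, 0, 0]]
  ]
}}

```text
clock: 5.6
position: [532.3, -134.4, 0.8]
ee_rot: [0.097, 0.995, -0.002, 0.029]
contact_force: [-5.2, 2.6, 3.0]
gripper_width: 51.2
```

Run:
```python
from h import *
show()
save("scene","scene4")
c=cv2.imread("pics/scene4.png")[120:320,200:440]; cv2.imwrite("pics/c4.png",cv2.resize(c,None,fx=3,fy=3,interpolation=cv2.INTER_CUBIC))
```

```text
t 5.6 board pos [-98.   -3.5   0.8] beta 3.3 yawerr -0.19 roll 0.002 F board [-5.6  1.5  3. ] w 51.2 j [ 0.05  0.52 -0.49  0.03 -0.51 -1.84]
```

View pics/c4.png

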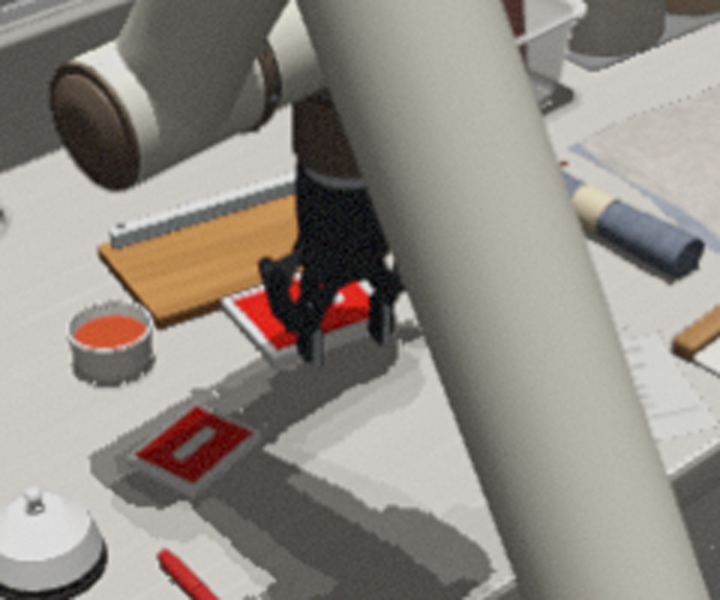

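Request:
{"api": "drive_tool", "payload": {
  "moves": [
    [[0.6, -0.005, 0, 0.0, 0, -0.015, 0], [0.6, -0.005, 0, 0, 0, -0.005, 0]]
  ]
}}

```text
clock: 5.85
position: [532.2, -135.5, -0.4]
ee_rot: [0.098, 0.995, -0.003, 0.028]
contact_force: [-9.6, 6.0, 6.4]
gripper_width: 51.2
```

Run:
```python
from h import *
show()
```

```text
t 5.85 board pos [-97.8  -4.6  -0.4] beta 3.2 yawerr -0.24 roll -0.001 F board [-10.5   4.    6.4] w 51.2 j [ 0.05  0.52 -0.49  0.03 -0.51 -1.85]
```

Request:
{"api": "drive_tool", "payload": {
  "moves": [
    [[0.6, -0.008, 0.001, -0.006, 0, -0.01, 0], [0.6, -0.008, 0, -0.007, 0, -0.01, 0], [0.6, -0.009, 0, -0.007, 0, -0.01, 0]]
  ]
}}

```text
clock: 6.15
position: [532.2, -136.6, 13.0]
ee_rot: [0.099, 0.995, -0.005, 0.017]
contact_force: [-11.9, 10.6, 0.8]
gripper_width: 51.4
```

Run:
```python
from h import *
show()
save("scene","scene5")
c=cv2.imread("pics/scene5.png")[120:320,200:440]; cv2.imwrite("pics/c5.png",cv2.resize(c,None,fx=3,fy=3,interpolation=cv2.INTER_CUBIC))
```

```text
t 6.15 board pos [-97.6  -5.7  13. ] beta 2.0 yawerr -0.43 roll -0.007 F board [-13.7   8.2   0.8] w 51.4 j [ 0.05  0.5  -0.47  0.03 -0.57 -1.85]
```

View pics/c5.png

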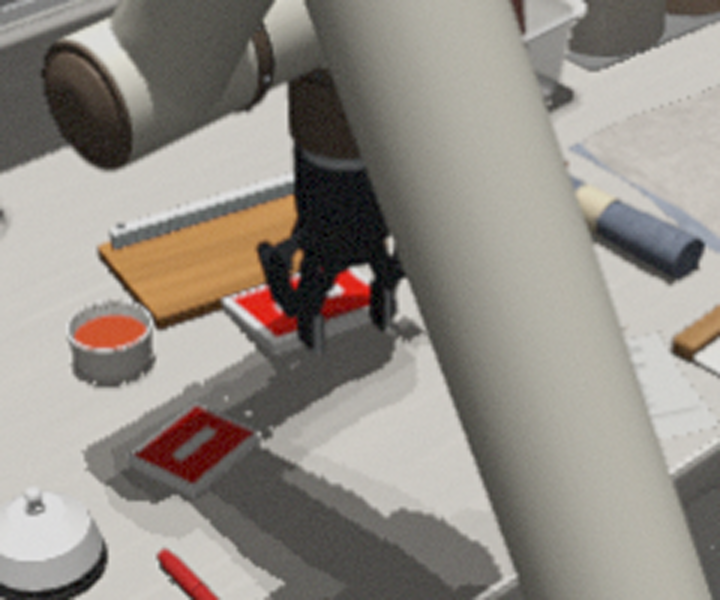

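```bash
cat >> h.py <<'E'
def tilecloud(name,zmax=150):
    z=np.load(f"pics/{name}.npz"); p,d=z["p"],z["d"]
    hsv=cv2.cvtColor(p,cv2.COLOR_RGB2HSV); H,S,V=[hsv[...,i].astype(int) for i in range(3)]
    red=((H<6)|(H>170))&(S>140)&(V>60)&(d>0)
    v,u=np.nonzero(red); P=fromdepth("scene" if "scene" in name else "top",np.c_[u,v],d[v,u])
    Q=np.array([wb(a) for a in P]); k=(np.abs(Q[:,1]+5)<75)&(Q[:,0]>-130)&(Q[:,0]<110); Q=Q[k]
    if len(Q)<20: print("few",len(Q)); return
    c=Q.mean(0); n=np.linalg.svd(Q-c,full_matrices=False)[2][2]; n*=np.sign(n[2])
    print("red pts",len(Q),"c",c.round(1),"n",n.round(3),"tilt",np.degrees(np.arccos(n[2])).round(1),"min",Q.min(0).round(0),"max",Q.max(0).round(0))
E
python3 - <<'E'
from h import *
for n in("scene4","scene5"): tilecloud(n)
E
```

```text
red pts 363 c [-58.7   9.5  18. ] n [ 0.477 -0.18   0.86 ] tilt 30.6 min [-122.  -47.    6.] max [-5. 61. 95.]
red pts 304 c [-55.8   7.2  23.8] n [ 0.479 -0.099  0.872] tilt 29.3 min [-118.  -49.    9.] max [-7. 55. 92.]
```

```bash
cat >> h.py <<'E'
def tilt2(name,band=3):
    z=np.load(f"pics/{name}.npz"); p,d=z["p"],z["d"]
    hsv=cv2.cvtColor(p,cv2.COLOR_RGB2HSV); H,S,V=[hsv[...,i].astype(int) for i in range(3)]
    red=((H<6)|(H>170))&(S>140)&(V>60)&(d>0); red=cv2.erode(red.astype(np.uint8),np.ones((3,3)))>0
    v,u=np.nonzero(red); P=fromdepth("scene" if "scene" in name else "top",np.c_[u,v],d[v,u])
    Q=np.array([wb(a) for a in P]); Q=Q[(np.abs(Q[:,1]+5)<75)&(Q[:,0]>-130)&(Q[:,0]<110)]
    rng=np.random.default_rng(0); best=None
    for _ in range(500):
        a=Q[rng.choice(len(Q),3,False)]; n=np.cross(a[1]-a[0],a[2]-a[0]); l=np.linalg.norm(n)
        if l<100: continue
        k=np.abs((Q-a[0])@(n/l))<band
        if best is None or k.sum()>best.sum(): best=k
    Q=Q[best]; c=Q.mean(0); n=np.linalg.svd(Q-c,full_matrices=False)[2][2]; n*=np.sign(n[2])
    print(name,"inl",best.sum(),"/",len(best),"c",c.round(1),"n",n.round(3),"theta",np.degrees(np.arctan2(n[0],n[2])).round(1),"min",Q.min(0).round(0),"max",Q.max(0).round(0))
E
python3 - <<'E'
from h import *
for n in("scene0","scene3","scene4","scene5"): tilt2(n)
E
```

```text
scene0 inl 375 / 404 c [-82.4  -2.8  11.7] n [ 0.005 -0.001  1.   ] theta 0.3 min [-117.  -49.    8.] max [-43.  43.  15.]
scene3 inl 175 / 189 c [-77.2   8.5  11.5] n [ 0.013 -0.002  1.   ] theta 0.8 min [-106.  -44.    9.] max [-36.  43.  15.]
scene4 inl 188 / 197 c [-53.6   3.9  11.8] n [ 0.02 -0.01  1.  ] theta 1.1 min [-81. -43.   9.] max [-13.  45.  16.]
scene5 inl 144 / 146 c [-51.3   5.7  19.4] n [ 0.159 -0.002  0.987] theta 9.1 min [-78. -44.   9.] max [-11.  45.  26.]
```

Request:
{"api": "drive_tool", "payload": {
  "moves": [
    [[0.6, -0.008, 0.003, -0.008, 0, -0.02, 0], [0.6, -0.008, 0.002, -0.008, 0, -0.02, 0], [0.6, -0.008, 0.002, -0.008, 0, -0.02, 0]]
  ]
}}

```text
clock: 6.5
position: [536.0, -134.7, 31.8]
ee_rot: [0.102, 0.994, -0.011, 0.025]
contact_force: [-7.1, -1.8, 1.4]
gripper_width: 51.2
```

Run:
```python
from h import *
show()
save("scene","scene6"); tilt2("scene6")
c=cv2.imread("pics/scene6.png")[120:320,200:440]; cv2.imwrite("pics/c6.png",cv2.resize(c,None,fx=3,fy=3,interpolation=cv2.INTER_CUBIC))
```

```text
t 6.5 board pos [-94.3  -3.1  31.8] beta 2.9 yawerr -0.71 roll -0.017 F board [-6.6 -3.1  1.4] w 51.2 j [ 0.06  0.47 -0.47  0.05 -0.59 -1.88]
scene6 inl 60 / 60 c [-45.7   7.8  29.3] n [ 0.35  -0.003  0.937] theta 20.5 min [-70. -42.  17.] max [-14.  44.  39.]
```

View pics/c6.png

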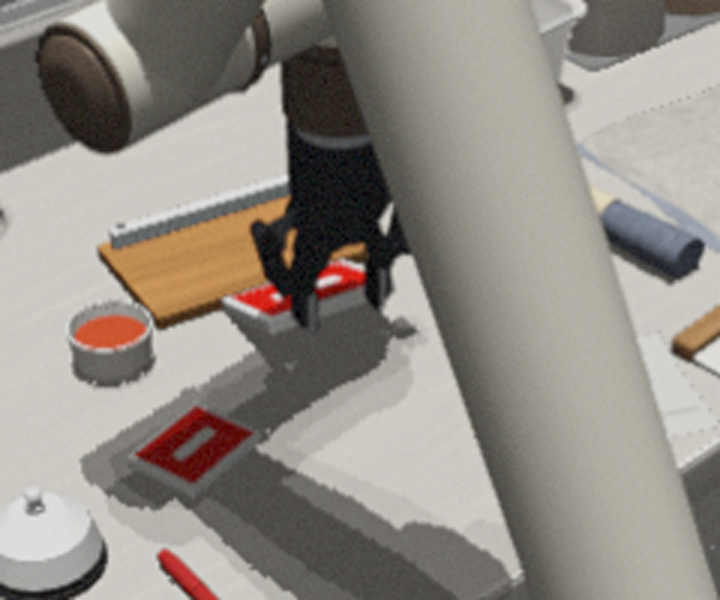

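Request:
{"api": "drive_tool", "payload": {
  "moves": [
    [[0.6, -0.008, 0, -0.0075, -0.01, -0.03, -0.01], [0.6, -0.0085, 0, -0.0075, -0.007, -0.03, 0], [0.6, -0.009, 0, -0.007, 0, -0.03, 0]]
  ]
}}

```text
clock: 6.85
position: [547.8, -139.8, 53.2]
ee_rot: [0.097, 0.994, -0.008, 0.059]
contact_force: [-5.5, 3.8, 3.7]
gripper_width: 51.3
```

Run:
```python
from h import *
show()
save("scene","scene7"); tilt2("scene7")
c=cv2.imread("pics/scene7.png")[120:320,200:440]; cv2.imwrite("pics/c7.png",cv2.resize(c,None,fx=3,fy=3,interpolation=cv2.INTER_CUBIC))
```

```text
t 6.85 board pos [-81.7  -5.9  53.2] beta 6.8 yawerr -0.2 roll -0.005 F board [-6.1  2.7  3.7] w 51.3 j [ 0.05  0.43 -0.47  0.06 -0.56 -1.87]Traceback (most recent call last):
  File "<stdin>", line 3, in <module>
  File "h.py", line 64, in tilt2
    a=Q[rng.choice(len(Q),3,False)]; n=np.cross(a[1]-a[0],a[2]-a[0]); l=np.linalg.norm(n)
        ~~~~~~~~~~^^^^^^^^^^^^^^^^
  File "numpy/random/_generator.pyx", line 864, in numpy.random._generator.Generator.choice
ValueError: a must be a positive integer unless no samples are taken
```

Run:
```python
from h import *
c=cv2.imread("pics/scene7.png")[120:320,200:440]; cv2.imwrite("pics/c7.png",cv2.resize(c,None,fx=3,fy=3,interpolation=cv2.INTER_CUBIC))
```

```text
(no output)
```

View pics/c7.png

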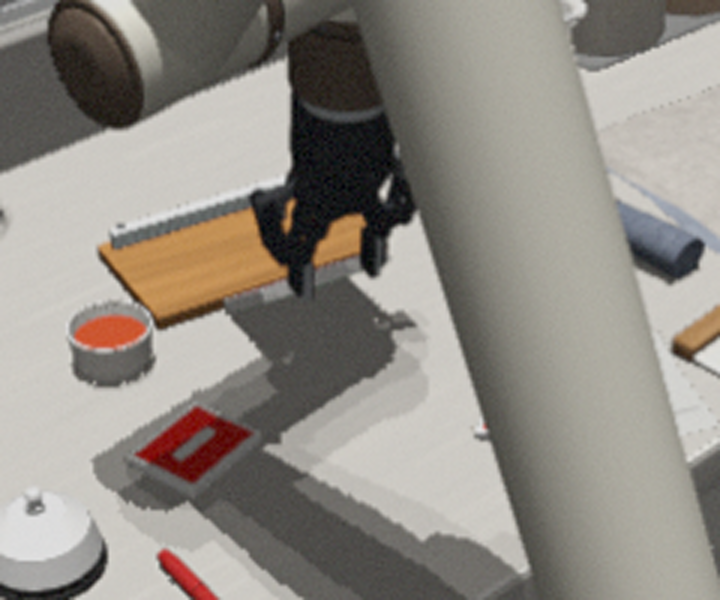

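Request:
{"api": "drive_tool", "payload": {
  "moves": [
    [[0.6, -0.009, 0.001, -0.0042, 0, -0.04, 0], [0.6, -0.0095, 0.001, -0.0036, 0, -0.04, 0], [0.6, -0.0098, 0.001, -0.0026, 0, -0.04, 0]]
  ]
}}

```text
clock: 7.2
position: [563.2, -142.6, 67.8]
ee_rot: [0.097, 0.989, -0.016, 0.108]
contact_force: [-11.7, 2.7, 11.2]
gripper_width: 51.3
```

Run:
```python
from h import *
show()
save("scene","scene8")
c=cv2.imread("pics/scene8.png")[120:320,200:440]; cv2.imwrite("pics/c8.png",cv2.resize(c,None,fx=3,fy=3,interpolation=cv2.INTER_CUBIC))
```

```text
t 7.2 board pos [-66.   -5.7  67.8] beta 12.6 yawerr -0.33 roll -0.011 F board [-12.    0.4  11.2] w 51.3 j [ 0.06  0.4  -0.53  0.16 -0.44 -1.97]
```

View pics/c8.png

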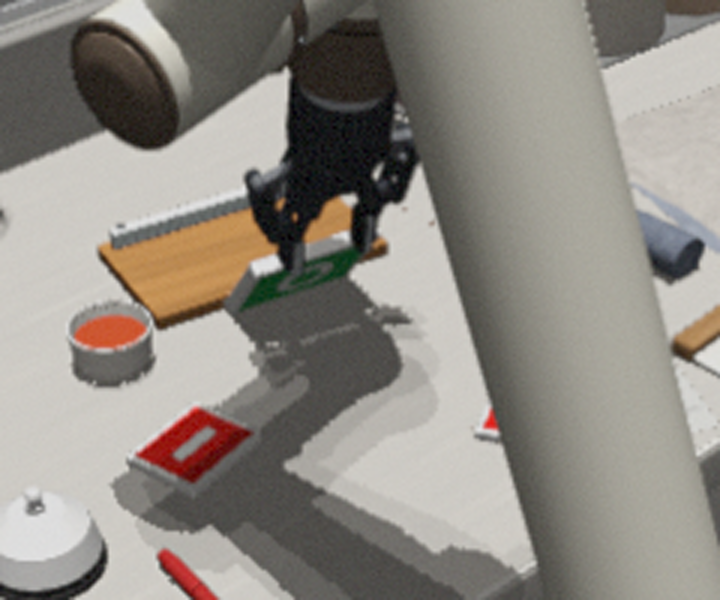

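Request:
{"api": "drive_tool", "payload": {
  "moves": [
    [[0.6, -0.0095, 0.0005, -0.0028, -0.005, -0.03, -0.005], [0.6, -0.0098, 0.0005, -0.0022, -0.005, -0.03, 0], [0.6, -0.01, 0.0005, -0.001, 0, -0.03, 0]]
  ]
}}

```text
clock: 7.55
position: [590.6, -146.3, 83.6]
ee_rot: [0.093, 0.983, -0.016, 0.157]
contact_force: [-0.3, 0.4, 0.2]
gripper_width: 51.3
```

Run:
```python
from h import *
show()
save("scene","scene9")
c=cv2.imread("pics/scene9.png")[120:320,200:440]; cv2.imwrite("pics/c9.png",cv2.resize(c,None,fx=3,fy=3,interpolation=cv2.INTER_CUBIC))
```

```text
t 7.55 board pos [-38.4  -4.1  83.6] beta 18.2 yawerr 0.14 roll -0.001 F board [-0.3  0.3  0.2] w 51.3 j [ 0.05  0.38 -0.55  0.24 -0.33 -2.03]
```

View pics/c9.png

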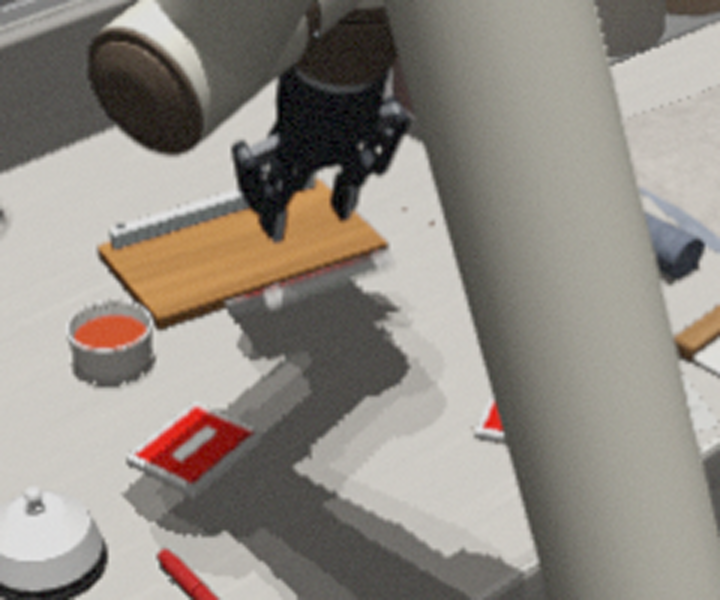

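Request:
{"api": "drive_tool", "payload": {
  "moves": [
    [[0.6, 0.03, 0, -0.015, 0, 0.08, 0], [0.6, 0.03, 0, 0, 0, 0.08, 0], [0.6, 0.03, 0, 0, 0, 0.08, 0], [0.6, 0, 0, 0, 0, 0, 0]]
  ]
}}

```text
clock: 8.0
position: [500.3, -128.2, 77.2]
ee_rot: [0.094, 0.995, -0.003, 0.037]
contact_force: [0.0, -0.9, 0.9]
gripper_width: 51.2
```

Run:
```python
from h import *
show(); plan([-130,-4,10],1.5)
save("scene","scene10"); tilt2("scene10")
c=cv2.imread("pics/scene10.png")[120:320,200:440]; cv2.imwrite("pics/c10.png",cv2.resize(c,None,fx=3,fy=3,interpolation=cv2.INTER_CUBIC))
```

```text
t 8.0 board pos [-130.6   -3.6   77.2] beta 4.2 yawerr 0.23 roll 0.001 F board [ 0.2 -0.9  0.9] w 51.2 j [ 0.07  0.35 -0.52  0.03 -0.63 -1.86]
delta tool m [ 0.0044 -0.0005  0.067 ] rot [0.001 0.047 0.004] rows>= 1.3
scene10 inl 314 / 332 c [-60.6   2.9  11.7] n [ 0.015 -0.005  1.   ] theta 0.9 min [-93. -45.   8.] max [-23.  44.  16.]
```

View pics/c10.png

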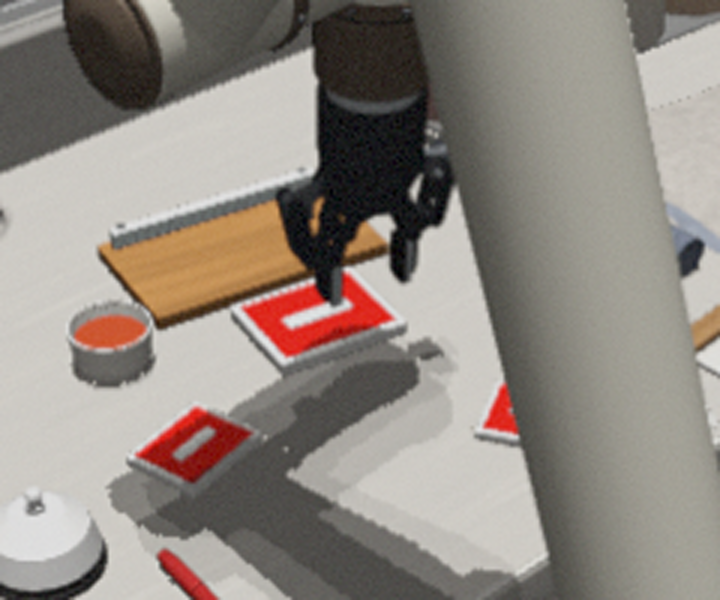

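Request:
{"api": "drive_tool", "payload": {
  "moves": [
    [[0.6, 0.005, 0, 0.035, 0, 0.05, 0], [0.6, 0.004, 0, 0.034, 0, 0, 0], [0.6, 0, 0, 0, 0, 0, 0]]
  ]
}}

```text
clock: 8.35
position: [502.6, -127.9, 8.5]
ee_rot: [0.092, 0.996, -0.001, 0.019]
contact_force: [-0.7, -0.1, -0.3]
gripper_width: 51.1
```

Run:
```python
from h import *
show(); plan([-132,-4,-2],1)
```

```text
t 8.35 board pos [-128.3   -2.9    8.5] beta 2.2 yawerr 0.38 roll 0.001 F board [-0.7 -0.2 -0.3] w 51.1 j [ 0.07  0.47 -0.54  0.02 -0.52 -1.84]
delta tool m [ 0.0041 -0.0011  0.0103] rot [0.002 0.021 0.007] rows>= 0.2
```

Request:
{"api": "drive_tool", "payload": {
  "moves": [
    [[0.6, 0.004, -0.001, 0.01, 0, 0.02, 0.007], [0.6, 0, 0, 0, 0, 0, 0]]
  ]
}}

```text
clock: 8.55
position: [501.0, -128.5, -1.2]
ee_rot: [0.096, 0.995, -0.0, 0.011]
contact_force: [0.4, 0.0, 1.1]
gripper_width: 51.5
```

Run:
```python
from h import *
show()
```

```text
t 8.55 board pos [-129.8   -3.7   -1.2] beta 1.2 yawerr 0.03 roll 0.001 F board [0.4 0.1 1.1] w 51.5 j [ 0.07  0.49 -0.54  0.01 -0.52 -1.83]
```

Request:
{"api": "drive_tool", "payload": {
  "moves": [
    [[0.6, -0.006, 0, 0.0005, 0, 0, 0], [0.6, -0.006, 0, 0.0005, 0, 0, 0], [0.6, -0.006, 0, 0.0005, 0, 0, 0], [0.6, -0.005, 0, 0.0005, 0, 0, 0], [0.6, -0.004, 0, 0.0005, 0, 0, 0]]
  ]
}}

```text
clock: 9.05
position: [532.2, -134.2, 0.8]
ee_rot: [0.095, 0.995, -0.0, 0.014]
contact_force: [-7.4, 2.8, 6.1]
gripper_width: 51.4
```

Run:
```python
from h import *
show()
```

```text
t 9.05 board pos [-98.1  -3.4   0.8] beta 1.6 yawerr 0.07 roll 0.002 F board [-7.8  1.4  6.1] w 51.4 j [ 0.05  0.52 -0.46  0.01 -0.56 -1.82]
```

Request:
{"api": "drive_tool", "payload": {
  "moves": [
    [[0.6, 0.004, 0, 0.0, 0, 0, 0], [0.6, 0, 0, 0.003, 0, 0, 0], [0.6, 0, 0, 0, 0, 0, 0]]
  ]
}}

```text
clock: 9.35
position: [529.0, -133.5, -2.4]
ee_rot: [0.095, 0.995, 0.0, 0.015]
contact_force: [-0.9, -0.8, 0.5]
gripper_width: 51.2
```

```bash
cat >> h.py <<'E'
W=3.0
def arc(th,t,press,beta):
    th=np.radians(th); b=np.radians(beta); s,c=np.sin(th),np.cos(th)
    if True: C=np.array([W-12*s-90*c+t*s, 90*s+t*c])
    C=C+press*np.array([c,-s])
    f=np.array([-3.5*np.sin(b)+11*np.cos(b),3.5*np.cos(b)+11*np.sin(b)])
    return C-f
def nextrow(th,t,press,beta,y=-4):
    s=arm.read_state(); p=wb(s["position"]); q=R.from_quat(s["ee_rot"])
    tg=arc(th,t,press,beta); w=(tg[0]-p[0])*X+(y-p[1])*Y+(tg[1]-p[2])*Z
    r=(q.inv()*tool(beta)).as_rotvec()
    print("th",th,"tcp",tg.round(1),"row",(q.inv().apply(w)/1000).round(4),r.round(3))
def est():
    s=arm.read_state(); p=wb(s["position"]); z=R.from_quat(s["ee_rot"]).as_matrix()[:,2]; b=np.arctan2(z@X,-z[2])
    C=np.array([p[0],p[2]])+[-3.5*np.sin(b)+11*np.cos(b),3.5*np.cos(b)+11*np.sin(b)]
    from scipy.optimize import fsolve
    sol=fsolve(lambda v:arc(np.degrees(v[0]),v[1],0,np.degrees(b))+[-3.5*np.sin(b)+11*np.cos(b),3.5*np.cos(b)+11*np.sin(b)]-C,[max(.05,np.arctan2(C[1],W-C[0])),3])
    print("corner",C.round(1),"theta",np.degrees(sol[0]).round(1),"t",sol[1].round(1))
E
python3 - <<'E'
from h import *
show(); est()
E
```

```text
t 9.35 board pos [-101.3   -3.3   -2.4] beta 1.7 yawerr 0.06 roll 0.003 F board [-0.7 -1.   0.5] w 51.2 j [ 0.05  0.53 -0.47  0.01 -0.54 -1.82]
corner [-90.4   1.5] theta 10.4 t -15.1
```

Request:
{"api": "drive_tool", "payload": {
  "moves": [
    [[0.6, -0.009, 0, 0.0, 0, -0.01, 0], [0.6, -0.007, 0, -0.005, 0, -0.01, 0], [0.6, -0.007, 0.001, -0.007, 0, -0.01, 0]]
  ]
}}

```text
clock: 9.65
position: [531.7, -134.9, 4.4]
ee_rot: [0.097, 0.995, -0.002, 0.008]
contact_force: [-9.2, 3.3, -0.1]
gripper_width: 51.3
```

Run:
```python
from h import *
show(); est(); nextrow(12,2,6,3);nextrow(18,2,6,3);nextrow(24,2,6,3)
```

```text
t 9.65 board pos [-98.4  -4.2   4.4] beta 0.9 yawerr -0.19 roll -0.002 F board [-9.7  1.5 -0.1] w 51.3 j [ 0.05  0.52 -0.45  0.01 -0.58 -1.83]
corner [-87.4   8.1] theta 3.6 t 2.4
th 12 tcp [-92.   15.3] row [-0.0065  0.0001 -0.0109] [-0.002 -0.036 -0.003]
th 18 tcp [-90.8  23.8] row [-0.0079  0.0001 -0.0193] [-0.002 -0.036 -0.003]
th 24 tcp [-88.6  31.9] row [-0.0102  0.0001 -0.0274] [-0.002 -0.036 -0.003]
```

Request:
{"api": "drive_tool", "payload": {
  "moves": [
    [[0.6, -0.007, 0.001, -0.0085, 0, -0.015, 0], [0.6, -0.0075, 0.001, -0.0085, 0, -0.015, 0]]
  ]
}}

```text
clock: 9.85
position: [532.6, -135.0, 16.9]
ee_rot: [0.099, 0.995, -0.004, 0.008]
contact_force: [-8.6, 2.7, 1.0]
gripper_width: 51.0
```

Run:
```python
from h import *
show(); est(); nextrow(20,2.5,6,3);nextrow(26,2.5,6,4);nextrow(32,2.5,6,5)
```

```text
t 9.85 board pos [-97.6  -4.1  16.9] beta 0.9 yawerr -0.33 roll -0.007 F board [-9.  1.  1.] w 51.0 j [ 0.05  0.5  -0.45  0.02 -0.61 -1.84]
corner [-86.6  20.6] theta 7.0 t 9.7
th 20 tcp [-90.  27.] row [-0.0077  0.0001 -0.01  ] [-0.007 -0.036 -0.006]
th 26 tcp [-87.4  34.8] row [-0.0104  0.     -0.0177] [-0.007 -0.054 -0.005]
th 32 tcp [-83.9  42.2] row [-0.014 -0.    -0.025] [-0.007 -0.071 -0.005]
```

Run:
```python
from h import *
save("scene","scene11"); tilt2("scene11")
show()
```

```text
scene11 inl 127 / 127 c [-50.2   3.   23. ] n [ 0.224 -0.     0.975] theta 12.9 min [-76. -44.  14.] max [-16.  44.  31.]
t 9.9 board pos [-97.3  -4.   17.9] beta 1.0 yawerr -0.32 roll -0.007 F board [-9.1  1.5  2.4] w 51.3 j [ 0.05  0.5  -0.44  0.02 -0.61 -1.84]
```

Request:
{"api": "drive_tool", "payload": {
  "moves": [
    [[0.6, -0.0075, 0, -0.0085, -0.003, -0.025, -0.003], [0.6, -0.008, 0, -0.0085, -0.003, -0.025, -0.003], [0.6, -0.0085, 0, -0.0085, 0, -0.025, 0]]
  ]
}}

```text
clock: 10.2
position: [538.2, -137.2, 37.9]
ee_rot: [0.096, 0.995, -0.005, 0.027]
contact_force: [-7.5, 6.2, 2.7]
gripper_width: 51.2
```

Run:
```python
from h import *
show(); est(); nextrow(35,2,5,5);nextrow(41,2,5,6);nextrow(47,2,5,8)
```

```text
t 10.2 board pos [-91.6  -5.1  37.9] beta 3.1 yawerr -0.09 roll -0.005 F board [-8.6  4.7  2.7] w 51.2 j [ 0.05  0.46 -0.45  0.03 -0.61 -1.84]
corner [-80.8  42. ] theta 21.2 t 10.4
th 35 tcp [-83.   45.9] row [-0.009   0.0011 -0.0076] [-0.005 -0.033 -0.001]
th 41 tcp [-78.3  52.6] row [-0.0141  0.0011 -0.014 ] [-0.005 -0.051 -0.001]
th 47 tcp [-72.7  58.5] row [-0.02    0.0011 -0.0196] [-0.005 -0.086 -0.001]h.py:86: RuntimeWarning: The iteration is not making good progress, as measured by the 
 improvement from the last five Jacobian evaluations.
  sol=fsolve(lambda v:arc(np.degrees(v[0]),v[1],0,np.degrees(b))+[-3.5*np.sin(b)+11*np.cos(b),3.5*np.cos(b)+11*np.sin(b)]-C,[max(.05,np.arctan2(C[1],W-C[0])),3])
```

Request:
{"api": "drive_tool", "payload": {
  "moves": [
    [[0.6, -0.008, 0.002, -0.008, -0.003, -0.025, 0], [0.6, -0.008, 0.001, -0.0075, -0.002, -0.025, 0]]
  ]
}}

```text
clock: 10.4
position: [547.7, -137.0, 52.9]
ee_rot: [0.097, 0.994, -0.006, 0.046]
contact_force: [-3.6, -0.1, 1.3]
gripper_width: 51.0
```

```bash
sed -i 's/^W=3.0/W=4.0/' h.py
python3 - <<'E'
from h import *
show(); nextrow(43,2,4,5);nextrow(48,2,4,6);nextrow(53,2,4,8)
E
```

```text
t 10.4 board pos [-82.3  -3.2  52.9] beta 5.3 yawerr -0.12 roll -0.003 F board [-3.5 -0.7  1.3] w 51.0 j [ 0.06  0.44 -0.45  0.05 -0.6  -1.86]
th 43 tcp [-76.4  55.7] row [-0.0062 -0.0008 -0.0023] [-0.003  0.005 -0.002]
th 48 tcp [-71.6  60.6] row [-0.0115 -0.0008 -0.0067] [-0.003 -0.012 -0.002]
th 53 tcp [-66.1  64.9] row [-0.0172 -0.0008 -0.0105] [-0.003 -0.047 -0.002]
```

Request:
{"api": "drive_tool", "payload": {
  "moves": [
    [[0.6, -0.008, 0, -0.0045, 0, -0.03, 0]]
  ]
}}

```text
clock: 10.5
position: [552.2, -138.5, 58.0]
ee_rot: [0.097, 0.994, -0.008, 0.058]
contact_force: [-11.1, 5.8, 8.0]
gripper_width: 51.6
```

```bash
cat >> h.py <<'E'
def st(t=2):
    s=arm.read_state(); p=wb(s["position"]); z=R.from_quat(s["ee_rot"]).as_matrix()[:,2]; b=np.arctan2(z@X,-z[2])
    C=np.array([p[0],p[2]])+[-3.5*np.sin(b)+11*np.cos(b),3.5*np.cos(b)+11*np.sin(b)]
    g=np.arange(1,110,.1); P=np.array([arc(a,t,0,0)+[11,3.5] for a in g]); e=P-C; i=np.argmin((e**2).sum(1))
    th=np.radians(g[i]); r=C-P[i]
    print("corner",C.round(1),"theta~",g[i].round(1),"radial(out+)",(r@[-np.cos(th),np.sin(th)]).round(1),"toRed",(r@[np.sin(th),np.cos(th)]).round(1))
    for d in(5,8):
        a=g[i]+d; q=arc(a,t,0,0)+[11,3.5]; print(" step to",round(a,1),"dXdZ",(q-C).round(1),"normal",np.round([np.cos(np.radians(a)),-np.sin(np.radians(a))],2),"cosb,sinb",np.cos(b).round(3),np.sin(b).round(3))
E
python3 - <<'E'
from h import *
show(); st()
E
```

```text
t 10.5 board pos [-77.6  -3.8  58. ] beta 6.7 yawerr -0.14 roll -0.004 F board [-12.    3.6   8. ] w 51.6 j [ 0.06  0.43 -0.45  0.06 -0.57 -1.87]
corner [-67.1  62.8] theta~ 43.7 radial(out+) -1.3 toRed 0.0
 step to 48.7 dXdZ [4.2 6.2] normal [ 0.66 -0.75] cosb,sinb 0.993 0.116
 step to 51.7 dXdZ [7.4 9.1] normal [ 0.62 -0.78] cosb,sinb 0.993 0.116
```

Request:
{"api": "drive_tool", "payload": {
  "moves": [
    [[0.6, -0.0073, 0, -0.0045, 0, -0.03, 0]]
  ]
}}

```text
clock: 10.6
position: [557.2, -139.7, 63.5]
ee_rot: [0.097, 0.993, -0.009, 0.071]
contact_force: [-5.2, 3.4, 3.7]
gripper_width: 51.0
```

Run:
```python
from h import *
show(); st()
```

```text
t 10.6 board pos [-72.5  -3.9  63.5] beta 8.3 yawerr -0.15 roll -0.005 F board [-5.7  2.4  3.7] w 51.0 j [ 0.06  0.42 -0.46  0.08 -0.55 -1.88]
corner [-62.1  68.5] theta~ 48.9 radial(out+) -0.9 toRed 0.1
 step to 53.9 dXdZ [5.  5.4] normal [ 0.59 -0.81] cosb,sinb 0.99 0.144
 step to 56.9 dXdZ [8.6 8. ] normal [ 0.55 -0.84] cosb,sinb 0.99 0.144
```

Request:
{"api": "drive_tool", "payload": {
  "moves": [
    [[0.6, -0.0073, 0, -0.0037, 0, -0.03, 0]]
  ]
}}

```text
clock: 10.7
position: [563.7, -140.9, 69.0]
ee_rot: [0.096, 0.991, -0.011, 0.087]
contact_force: [-2.4, 0.6, 2.9]
gripper_width: 51.3
```

Run:
```python
from h import *
show(); st()
```

```text
t 10.7 board pos [-65.8  -3.9  69. ] beta 10.1 yawerr -0.13 roll -0.005 F board [-2.5  0.2  2.9] w 51.3 j [ 0.06  0.41 -0.47  0.1  -0.52 -1.9 ]
corner [-55.6  74.4] theta~ 54.9 radial(out+) -0.5 toRed 0.0
 step to 59.9 dXdZ [5.8 4.5] normal [ 0.5  -0.87] cosb,sinb 0.985 0.175
 step to 62.9 dXdZ [9.7 6.7] normal [ 0.46 -0.89] cosb,sinb 0.985 0.175
```

Request:
{"api": "drive_tool", "payload": {
  "moves": [
    [[0.6, -0.0072, 0, -0.0016, 0, -0.03, 0]]
  ]
}}

```text
clock: 10.8
position: [570.8, -142.3, 73.2]
ee_rot: [0.096, 0.99, -0.012, 0.103]
contact_force: [-6.7, 1.3, 7.9]
gripper_width: 51.2
```

Run:
```python
from h import *
show(); st()
```

```text
t 10.8 board pos [-58.6  -3.9  73.2] beta 11.9 yawerr -0.11 roll -0.005 F board [-6.9  0.   7.9] w 51.2 j [ 0.06  0.4  -0.49  0.12 -0.48 -1.92]
corner [-48.6  78.9] theta~ 60.6 radial(out+) -0.5 toRed 0.1
 step to 65.6 dXdZ [6.3 3.8] normal [ 0.41 -0.91] cosb,sinb 0.978 0.206
 step to 68.6 dXdZ [10.4  5.6] normal [ 0.36 -0.93] cosb,sinb 0.978 0.206
```

Request:
{"api": "drive_tool", "payload": {
  "moves": [
    [[0.6, -0.0069, 0, -0.0003, 0, -0.03, 0]]
  ]
}}

```text
clock: 10.9
position: [578.5, -143.7, 77.1]
ee_rot: [0.095, 0.988, -0.014, 0.12]
contact_force: [-5.1, -0.1, 9.9]
gripper_width: 51.2
```

Run:
```python
from h import *
show(); st()
```

```text
t 10.9 board pos [-50.8  -3.8  77.1] beta 13.9 yawerr -0.08 roll -0.005 F board [-5.  -1.   9.9] w 51.2 j [ 0.06  0.4  -0.5   0.15 -0.44 -1.95]
corner [-41.   83.2] theta~ 66.5 radial(out+) -0.2 toRed -0.0
 step to 71.5 dXdZ [7.  2.8] normal [ 0.32 -0.95] cosb,sinb 0.971 0.24
 step to 74.5 dXdZ [11.3  4.1] normal [ 0.27 -0.96] cosb,sinb 0.971 0.24
```

Request:
{"api": "drive_tool", "payload": {
  "moves": [
    [[0.6, -0.0066, 0, 0.001, 0, -0.03, 0]]
  ]
}}

```text
clock: 11.0
position: [587.3, -145.1, 80.6]
ee_rot: [0.095, 0.986, -0.015, 0.138]
contact_force: [-3.7, -1.9, 7.1]
gripper_width: 51.1
```

Run:
```python
from h import *
show(); st()
```

```text
t 11.0 board pos [-41.9  -3.6  80.6] beta 16.0 yawerr -0.03 roll -0.004 F board [-3.2 -2.6  7.1] w 51.1 j [ 0.06  0.39 -0.52  0.19 -0.39 -1.98]
corner [-32.3  87. ] theta~ 72.8 radial(out+) 0.4 toRed 0.0
 step to 77.8 dXdZ [7.5 1.4] normal [ 0.21 -0.98] cosb,sinb 0.961 0.276
 step to 80.8 dXdZ [12.   2.2] normal [ 0.16 -0.99] cosb,sinb 0.961 0.276
```

Request:
{"api": "drive_tool", "payload": {
  "moves": [
    [[0.6, -0.007, 0, 0.0028, 0, -0.03, 0]]
  ]
}}

```text
clock: 11.1
position: [597.7, -146.8, 83.1]
ee_rot: [0.094, 0.983, -0.016, 0.157]
contact_force: [-1.9, -3.3, 8.0]
gripper_width: 51.0
```

Run:
```python
from h import *
show(); st()
```

```text
t 11.1 board pos [-31.4  -3.2  83.1] beta 18.2 yawerr 0.02 roll -0.003 F board [-1.2 -3.6  8. ] w 51.0 j [ 0.05  0.39 -0.54  0.24 -0.34 -2.03]
corner [-22.   89.9] theta~ 79.7 radial(out+) 0.9 toRed 0.1
 step to 84.7 dXdZ [ 7.8 -0.1] normal [ 0.09 -1.  ] cosb,sinb 0.95 0.313
 step to 87.7 dXdZ [12.4  0.2] normal [ 0.04 -1.  ] cosb,sinb 0.95 0.313
```

Request:
{"api": "drive_tool", "payload": {
  "moves": [
    [[0.6, -0.007, 0, 0.0045, 0, -0.01, 0]]
  ]
}}

```text
clock: 11.2
position: [608.5, -148.7, 84.5]
ee_rot: [0.094, 0.981, -0.017, 0.167]
contact_force: [-0.5, -3.0, 5.6]
gripper_width: 51.3
```

Run:
```python
from h import *
show(); st()
save("scene","scene12")
c=cv2.imread("pics/scene12.png")[120:320,200:440]; cv2.imwrite("pics/c12.png",cv2.resize(c,None,fx=3,fy=3,interpolation=cv2.INTER_CUBIC))
```

```text
t 11.2 board pos [-20.4  -3.1  84.5] beta 19.3 yawerr 0.08 roll -0.002 F board [ 0.  -3.   5.6] w 51.3 j [ 0.05  0.4  -0.53  0.26 -0.32 -2.04]
corner [-11.1  91.5] theta~ 86.7 radial(out+) 1.5 toRed 0.1
 step to 91.7 dXdZ [ 7.8 -1.6] normal [-0.03 -1.  ] cosb,sinb 0.944 0.331
 step to 94.7 dXdZ [12.5 -2. ] normal [-0.08 -1.  ] cosb,sinb 0.944 0.331
```

View pics/c12.png

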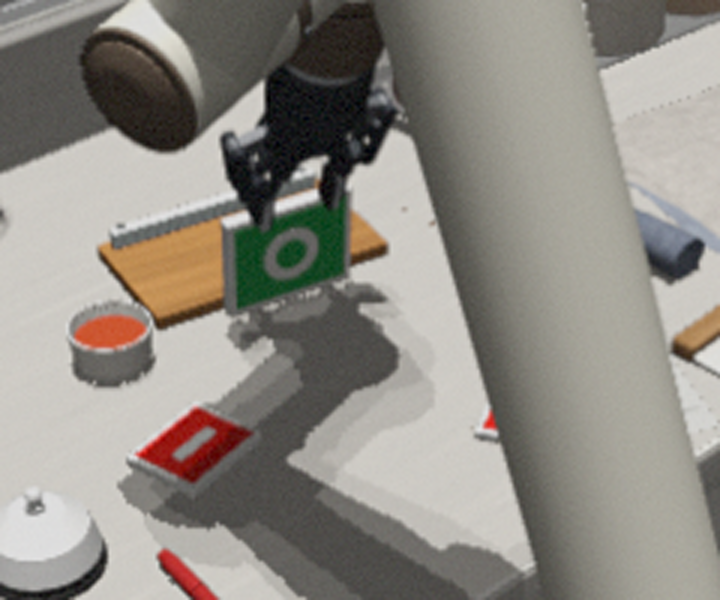

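Request:
{"api": "drive_tool", "payload": {
  "moves": [
    [[0.6, -0.0075, 0, 0.005, 0, 0, 0], [0.6, -0.0075, 0, 0.005, 0, 0, 0]]
  ]
}}

```text
clock: 11.45
position: [632.3, -153.0, 85.3]
ee_rot: [0.093, 0.98, -0.016, 0.174]
contact_force: [0.1, -0.9, 0.1]
gripper_width: 51.7
```

Run:
```python
from h import *
show(); st()
save("scene","scene13")
c=cv2.imread("pics/scene13.png")[120:320,200:440]; cv2.imwrite("pics/c13.png",cv2.resize(c,None,fx=3,fy=3,interpolation=cv2.INTER_CUBIC))
```

```text
t 11.45 board pos [ 3.8 -2.7 85.3] beta 20.2 yawerr 0.17 roll 0.001 F board [ 0.3 -0.9  0.1] w 51.7 j [ 0.04  0.43 -0.48  0.24 -0.33 -2.02]
corner [12.9 92.4] theta~ 101.3 radial(out+) 4.6 toRed 0.2
 step to 106.3 dXdZ [ 6.8 -6.5] normal [-0.28 -0.96] cosb,sinb 0.939 0.345
 step to 109.3 dXdZ [11.4 -8.1] normal [-0.33 -0.94] cosb,sinb 0.939 0.345
```

View pics/c13.png

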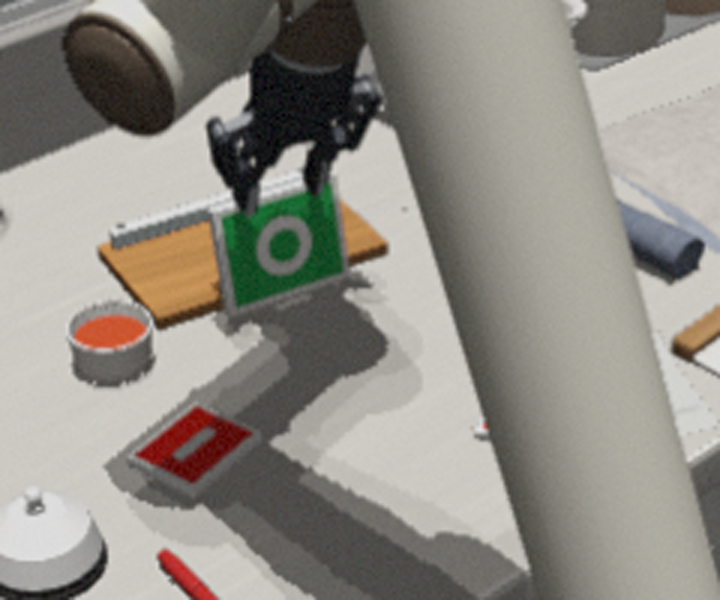

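Request:
{"api": "drive_tool", "payload": {
  "moves": [
    [[0.6, -0.008, 0, 0.007, 0, 0, 0], [0.6, -0.008, 0, 0.007, 0, 0, 0], [0.6, 0, 0, 0, 0, 0, 0]]
  ]
}}

```text
clock: 11.8
position: [655.7, -156.5, 76.1]
ee_rot: [0.093, 0.98, -0.016, 0.175]
contact_force: [-0.1, -0.0, -0.6]
gripper_width: 51.2
```

Run:
```python
from h import *
show()
save("scene","scene14")
c=cv2.imread("pics/scene14.png")[120:320,200:440]; cv2.imwrite("pics/c14.png",cv2.resize(c,None,fx=3,fy=3,interpolation=cv2.INTER_CUBIC))
```

```text
t 11.8 board pos [27.5 -1.7 76.1] beta 20.3 yawerr 0.22 roll 0.001 F board [-0.1 -0.  -0.6] w 51.2 j [ 0.03  0.48 -0.42  0.23 -0.33 -2.  ]
```

View pics/c14.png

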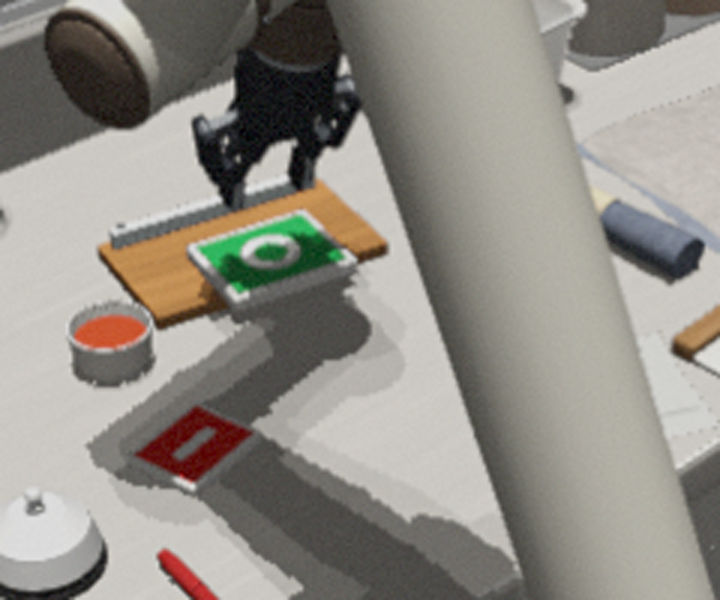

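Request:
{"api": "drive_tool", "payload": {
  "moves": [
    [[0.6, 0.03, 0, -0.01, 0, 0.075, 0], [0.6, 0.03, 0, 0, 0, 0.075, 0], [0.6, 0.025, 0, 0, 0, 0.075, 0], [0.6, 0, 0, 0.0, 0, 0.05, 0], [0.6, 0, 0, 0.0, 0, 0, 0]]
  ]
}}

```text
clock: 12.35
position: [565.7, -139.0, 59.4]
ee_rot: [0.094, 0.995, -0.002, 0.031]
contact_force: [-0.4, 0.5, 0.0]
gripper_width: 51.0
```

```bash
cat >> h.py <<'E'
def green(name,z=26):
    p=np.load(f"pics/{name}.npz")["p"]; hsv=cv2.cvtColor(p,cv2.COLOR_RGB2HSV); H,S,V=[hsv[...,i].astype(int) for i in range(3)]
    m=(H>55)&(H<95)&(S>100)&(V>30); cam="scene" if "scene" in name else "top"
    m[:, :130]=False; m[:100]=False
    m=cv2.morphologyEx(m.astype(np.uint8),cv2.MORPH_CLOSE,np.ones((3,3)))
    for r in fit(cam,m,z):
        c=r[0]; b=wb([c[0],c[1],z]); print(name,r[1],"board c",b.round(1),"size",c[2:4],"angle rel",round((c[4]-np.degrees(BY)+45)%90-45,2), [wb([q[0],q[1],z]).round(1)[:2].tolist() for q in r[2]])
E
python3 - <<'E'
from h import *
show(); plan([-50,-2,15],3)
save("scene","scene15"); green("scene15")
c=cv2.imread("pics/scene15.png")[120:320,200:440]; cv2.imwrite("pics/c15.png",cv2.resize(c,None,fx=3,fy=3,interpolation=cv2.INTER_CUBIC))
E
```

```text
t 12.35 board pos [-64.3  -1.7  59.4] beta 3.5 yawerr 0.25 roll 0.002 F board [-0.5  0.4  0. ] w 51.0 j [ 0.04  0.47 -0.36  0.02 -0.68 -1.82]
delta tool m [-0.0115 -0.0004  0.0452] rot [0.002 0.01  0.004] rows>= 0.9
scene15 [279, 208] board c [20.2 23.2 26. ] size [49.1, 75.8] angle rel 0.29 [[-17.6, -1.6], [58.2, -1.2], [57.9, 47.8], [-17.8, 47.5]]
scene15 [304, 202] board c [ 15.5 -25.9  26. ] size [41.1, 68.0] angle rel 1.19 [[-18.0, -47.2], [50.0, -45.8], [49.1, -4.6], [-18.9, -6.0]]
```

View pics/c15.png

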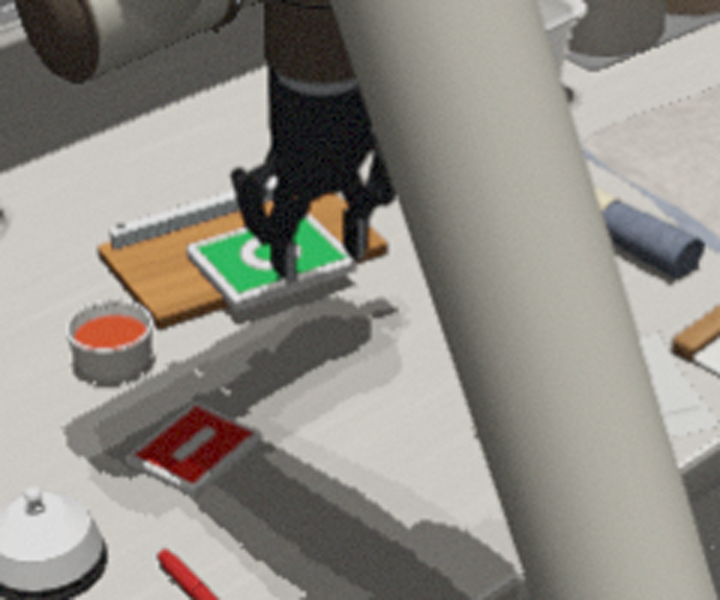

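Request:
{"api": "drive_tool", "payload": {
  "moves": [
    [[0.6, 0.002, 0, 0.022, 0, 0, 0], [0.6, 0.002, 0, 0.021, 0, 0, 0], [0.6, 0, 0, 0.0, 0, 0, 0]]
  ]
}}

```text
clock: 12.7
position: [562.5, -138.6, 15.1]
ee_rot: [0.094, 0.995, -0.002, 0.032]
contact_force: [-0.3, -0.1, 0.0]
gripper_width: 51.3
```

Run:
```python
from h import *
show(); plan([-50,-1,15],3)
```

```text
t 12.7 board pos [-67.5  -1.9  15.1] beta 3.7 yawerr 0.2 roll 0.002 F board [-0.2 -0.1  0. ] w 51.3 j [ 0.04  0.53 -0.41  0.02 -0.57 -1.82]
delta tool m [-0.0174  0.0008  0.0012] rot [0.002 0.012 0.003] rows>= 0.3
```

Request:
{"api": "drive_tool", "payload": {
  "moves": [
    [[0.6, -0.008, 0, 0.0005, 0, 0, 0], [0.6, -0.007, 0, 0.0005, 0, 0, 0], [0.6, -0.006, 0, 0.0005, 0, 0, 0], [0.6, -0.006, 0, 0.0005, 0, 0, 0], [0.6, -0.006, 0, 0.0005, 0, 0, 0], [0.6, -0.006, 0, 0.0005, 0, 0, 0]]
  ]
}}

```text
clock: 13.3
position: [605.4, -146.6, 18.1]
ee_rot: [0.094, 0.995, -0.002, 0.035]
contact_force: [-0.7, 0.9, 0.1]
gripper_width: 50.9
```

Run:
```python
from h import *
show()
save("scene","scene16"); green("scene16")
c=cv2.imread("pics/scene16.png")[120:320,200:440]; cv2.imwrite("pics/c16.png",cv2.resize(c,None,fx=3,fy=3,interpolation=cv2.INTER_CUBIC))
```

```text
t 13.3 board pos [-23.9  -1.6  18.1] beta 4.0 yawerr 0.24 roll 0.002 F board [-0.9  0.8  0.1] w 50.9 j [ 0.03  0.57 -0.3   0.02 -0.63 -1.8 ]
scene16 [274, 206] board c [28.1 36.1 26. ] size [23.2, 72.4] angle rel -1.31 [[-8.3, 25.4], [64.0, 23.7], [64.6, 47.0], [-7.8, 48.6]]
scene16 [300, 201] board c [ 18.  -28.3  26. ] size [34.4, 86.0] angle rel -37.51 [[-26.6, -15.8], [41.7, -68.1], [62.6, -40.8], [-5.6, 11.5]]
```

View pics/c16.png

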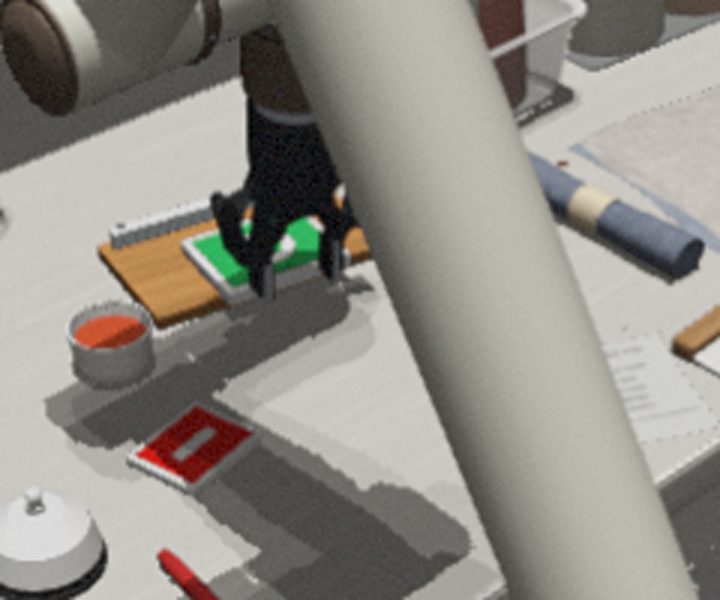

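Request:
{"api": "drive_tool", "payload": {
  "moves": [
    [[0.6, -0.005, 0, 0.002, 0, 0, 0], [0.6, -0.005, 0, 0.0015, 0, 0, 0], [0.6, -0.005, 0, 0.001, 0, 0, 0], [0.6, -0.004, 0, 0.0005, 0, 0, 0]]
  ]
}}

```text
clock: 13.75
position: [625.6, -150.7, 14.1]
ee_rot: [0.094, 0.995, -0.002, 0.034]
contact_force: [-2.5, 0.1, 1.3]
gripper_width: 51.5
```

Run:
```python
from h import *
show()
```

```text
t 13.75 board pos [-3.2 -1.7 14.1] beta 3.9 yawerr 0.24 roll 0.002 F board [-2.4 -0.4  1.3] w 51.5 j [ 0.02  0.6  -0.24  0.02 -0.66 -1.79]
```

Request:
{"api": "drive_tool", "payload": {
  "moves": [
    [[0.6, -0.004, 0, -0.0005, 0, 0, 0], [0.6, -0.003, 0, 0, 0, 0, 0], [0.6, -0.003, 0, 0, 0, 0, 0]]
  ]
}}

```text
clock: 14.05
position: [635.8, -152.6, 14.7]
ee_rot: [0.094, 0.995, -0.002, 0.033]
contact_force: [-6.3, 3.8, 3.5]
gripper_width: 51.1
```

Run:
```python
from h import *
show()
```

```text
t 14.05 board pos [ 7.2 -1.6 14.7] beta 3.8 yawerr 0.22 roll 0.002 F board [-6.9  2.5  3.5] w 51.1 j [ 0.02  0.62 -0.21  0.02 -0.67 -1.79]
```

Contact with the rail came at the expected place: TCP at 7.2, with 7 N. I'll press a little more to square the tile, then back off.

Request:
{"api": "drive_tool", "payload": {
  "moves": [
    [[0.6, -0.006, 0.001, 0, 0, -0.005, 0], [0.6, -0.006, 0.001, -0.0005, 0, -0.005, 0], [0.6, -0.006, 0.001, 0, 0, -0.005, 0]]
  ]
}}

```text
clock: 14.35
position: [635.7, -152.4, 14.2]
ee_rot: [0.096, 0.995, -0.004, 0.019]
contact_force: [-13.2, 2.7, 9.4]
gripper_width: 51.6
```

Run:
```python
from h import *
show()
```

```text
t 14.35 board pos [ 7.1 -1.5 14.2] beta 2.2 yawerr -0.01 roll -0.004 F board [-13.4   0.2   9.4] w 51.6 j [ 0.02  0.63 -0.19  0.02 -0.71 -1.79]
```

Firm stop at 13 N with no further travel. I'll retract straight back, lift, and clear the view.

Request:
{"api": "drive_tool", "payload": {
  "moves": [
    [[0.6, 0.01, 0, 0, 0, 0, 0], [0.6, 0.03, 0, -0.005, 0, 0, 0], [0.6, 0.03, 0, -0.02, 0, 0, 0], [0.6, 0.03, 0, -0.04, 0, 0, 0], [0.6, 0.03, 0, -0.04, 0, 0, 0], [0.6, 0.02, -0.04, -0.02, 0, 0, 0], [0.6, 0.0, -0.045, -0.02, 0, 0, 0], [0.6, 0, -0.05, 0, 0, 0, 0], [0.6, 0, -0.05, 0, 0, 0, 0], [0.6, 0, -0.05, 0, 0, 0, 0], [0.6, 0, -0.05, 0, 0, 0, 0], [0.6, 0, 0, 0, 0, 0, 0]]
  ]
}}

```text
clock: 15.55
position: [431.1, -407.4, 166.2]
ee_rot: [0.09, 0.995, -0.008, 0.03]
contact_force: [-0.9, 0.3, -0.6]
gripper_width: 51.2
```

Run:
```python
from h import *
show()
save("scene","scene17"); save("top","top17"); green("scene17"); green("top17")
cv2.imwrite("pics/c17.png",np.vstack([cv2.resize(cv2.imread("pics/top17.png")[60:280,170:500],None,fx=2,fy=2),cv2.resize(cv2.imread("pics/scene17.png")[170:240,200:440],(660,150))]))
```

```text
t 15.55 board pos [-145.2 -290.8  166.2] beta 3.5 yawerr 0.64 roll -0.011 F board [-0.9  0.2 -0.6] w 51.2 j [-0.49  0.36 -0.21 -0.01 -0.95 -1.26]
scene17 [282, 196] board c [59.2  0.8 26. ] size [94.0, 73.5] angle rel -0.11 [[22.4, -46.1], [95.9, -46.2], [96.1, 47.8], [22.6, 47.9]]
top17 [347, 138] board c [61.6 -5.3 26. ] size [96.4, 76.8] angle rel -0.01 [[23.2, -53.6], [100.0, -53.5], [100.1, 42.9], [23.3, 42.8]]
```

View pics/c17.png

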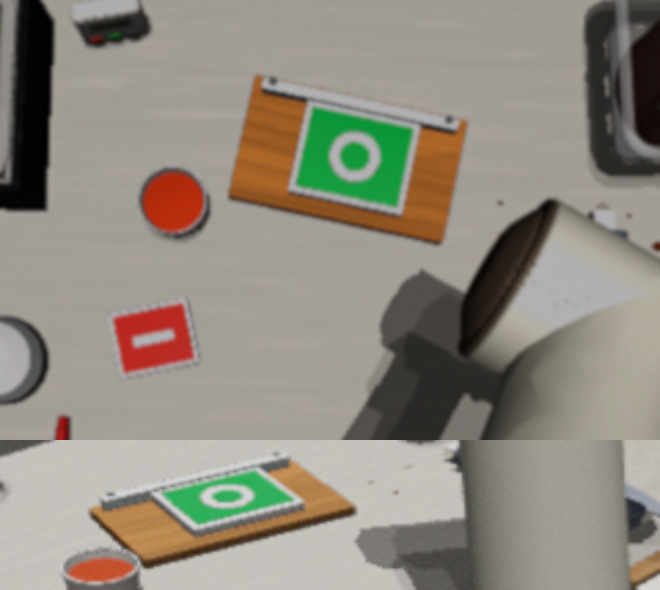

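View pics/top17.png

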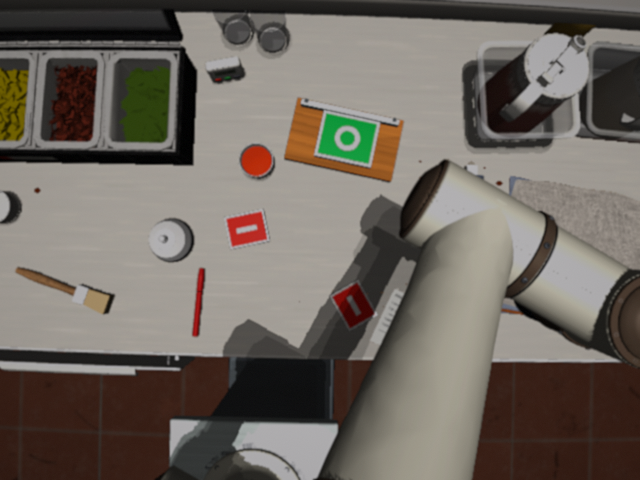

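Run:
```python
from h import *
show(); print(arm.job_done())
```

```text
t 15.65 board pos [-145.6 -286.9  165.9] beta 3.5 yawerr 0.82 roll -0.009 F board [-0.1  0.6 -0.5] w 51.2 j [-0.48  0.35 -0.21 -0.01 -0.95 -1.26]
the job is handed in; nothing more can be done
None
```

The tile is now on the board, green side up and square against the rail, and I handed the job in at about 15.7 s. I never grasped or carried it. I pushed the largest red tile against the board edge, tipped it up by fingertip friction until it went over onto the board, and pushed it home until it stopped at 13 N.

**A slip on the way:** on the first try the fingers slipped over the top at about 55°. The tile fell back flat on the table, red side up. I pushed it against the edge again and the second tip went over. No verdict was reported, so I can't tell how the judging treats that first try.

**Final position:** the target for the tile's centre is 55–64 mm behind the front edge and within ±53 mm of the middle.

| Camera | Behind front edge | Sideways | Angle to board |
|---|---|---|---|
| Scene | 59.2 mm | +0.8 mm | 0.1° |
| Top | 61.6 mm | −5.3 mm | 0.0° |

- **Disagreement:** the two cameras differed by about 6 mm sideways throughout. Both positions are well within tolerance. My frame's front edge also seems to be about 3–4 mm short of where the tile met the real edge.
- **Bystanders:** in the top view the bell, dip cup and pen look unmoved. The cutlery roll was mostly hidden by the arm in the last pictures. It looked in place in the earlier ones, but I did not measure it at the end.
- **Robot:** at hand-in it was touching nothing.

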